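# Load the collage vacuum press in order and pump it down

## Task

Load the little vacuum press for bonding a flower collage: first the cork pad flat on its bed, then the teal flower tile face up on the cork, then the aluminium press plate on top, each settled squarely between the blue corner guides. Then give the red pump lever at least three full strokes, pushing it right down and letting it spring right back up each time, and let go. Leave the cup of brushes, the jar of petals, the phone and the scissors where they are.

Things in the scene. Friction and masses are not known exactly. Their poses are not given: they have to be found in the camera images.
- press: grey vacuum press fixed to the table. Origin on the table under the centre of its bed, x along the bed's length, z up. Bed block 150 (x) x 90 (y) x 22 mm high with blue corner guides; foot and red-lever pump beside it on the +y side, out to y = 153 mm. It is never turned more than 0.4 rad from the robot's frame.
- press_bed (a point): centre of the bed's top, 22 mm above the table, axes as the press. The guides (end walls, a lip at each corner) enclose 100 (x) x 58 (y) mm and rise 30 mm, then flare outwards to 43 mm. Both long sides are open over the middle 74 mm, so fingers holding a layer by its long sides reach the bed. Stacked undersides: cork 0, tile 16, plate 30 mm above this point.
- cork_pad: brown cork pad, 90 mm long (its x), 50 mm wide (its y), 16 mm thick, about 40 g; loose on the table at the start, origin at the centre of its underside, z up. Either lengthwise way round is fine in the press.
- flower_tile: teal tile with a red flower and leaves on its upper face, 90 mm long (its x), 50 mm wide (its y), 14 mm thick, about 50 g; loose on the table at the start, face up, origin at the centre of its underside, z up. Either lengthwise way round is fine in the press.
- press_plate: plain aluminium block with two dark dots on top, 90 mm long (its x), 50 mm wide (its y), 20 mm thick, about 240 g; loose on the table at the start, origin at the centre of its underside, z up. Either lengthwise way round is fine in the press.
- pump_lever (a joint): hinge of the pump lever, rad: 0 sprung up (rest), 0.55 fully down. It springs back by itself. About 3 N down on the red pad to start it, 8 N at the bottom. Count a stroke as full past 0.42, and up again below 0.06. Extra strokes do no harm.
- lever_pad (a point): top centre of the red pad (40 x 30 mm) on the pump lever's free end; moves with it. The lever points to the press's -x; its pivot is 88 mm above the table, 103 mm from the pad towards the press's +x. At rest the pad is 127 mm above the table, sloping up by 0.3 rad towards -x; the full swing lowers it 60 mm with 5 mm drift in x. Push straight down with closed fingers.
- brush_cup: bystander: white cup, 68 mm across the rim and 90 mm high, with three brushes up to about 160 mm above the table; origin at the centre of its underside.
- petal_jar: bystander: red jar with a gold cap, 64 mm in diameter, 88 mm high; origin at the centre of its underside.
- phone: bystander: black phone lying flat, 150 mm (its x) x 72 x 9 mm; origin at the centre of its underside.
- scissors: bystander: scissors lying flat, about 180 mm long (its x, blades to +x, blue handles to -x), 80 mm wide, 10 mm thick; origin under the pivot.

How it is judged:
By the outcome, as a careful person would: the job done as asked, in the order asked, and still so for the second after the job is handed in, with the robot touching nothing.
It also fails if it takes over 72 s, if anything falls off the work surface, if the arm or the gripper's body presses on something with over 40 N, if the wrist force passes 120 N, or if a joint passes its speed limit or range.

## Robot

A 7-joint arm with a two-finger parallel gripper is mounted at the origin on the work surface. World frame = base frame: x ahead of the robot, y to its left, z up, the work surface at z = 0. Lengths are in m, angles in rad, forces in N, time in s.
With the tool pointing down it reaches from about 0.4 to 0.9 m from the base axis. Payload 5.5 kg.
Tool frame: the origin (TCP) lies at the very end of the fingers, on their centre line; the grasp point (between the pads) lies env.grip_depth behind it (env.grip_depth is the distance from the TCP to the grasp point, in m); x points along the fingers, y is the direction in which the jaws open and shut, and the axes are right-handed (so a half turn about x gives the same grasp; the last joint's range is limited). The gripper opens to 92 mm and grips with 3 to 60 N. Pads are 19 mm wide; open, the fingers measure 130 mm over their backs; the gripper's body (75 mm by 190 mm) begins 47 mm behind the grasp point.
Start: joints at [-1.066, 0.501, -0.427, 1.55, 0.221, 1.138, -0.21], TCP at [0.156, 0.631, 0.227] pointing down, gripper open.
Joint ranges: [-2.88, 2.88], [-0.31, 2.03], [-1.54, 1.56], [0.2, 2.42], [-1.41, 4.55], [0.19, 2.02], [-2.57, 2.57]. Speed limits (rad/s): [2.57, 2.57, 3.14, 3.14, 3.14, 3.14, 3.14].

## Interface

Orientations are given as a rotation vector (axis times angle).
In Python, from workcell import env gives the robot as it stands. The module is installed in compiled form; this text tells all that it offers.
- The arm moves only by the tool step_arm, never from a script. Its argument "targets" is a list of rows, each a list of 7 numbers: the shift along the tool's x, y, z in m, then the turn, a rotation vector about the tool's x, y, z in degrees, then the finger opening in m, from 0 to 0.0918. In form: [[dx, dy, dz, wx, wy, wz, gripper], ...]. A call has 1 to 5 rows; each row shifts and turns the commanded pose from where the row before left it, along the tool's axes as they then stand; what a row does not reach is not made up. A row lasts 1/12 s, in which the tool goes at most 41.7 mm and 7.16 degrees, less where a joint would pass 70% of its speed; a pose out of reach is approached as far as the arm can. A call with a gripper value outside its range is refused whole. The fingers move at their own pace and stop on an object; "grip_force" is the grip in N (left out, the last holds). Time passes only in rows, so rows that do not move let the fingers close. It gives the time, the measured TCP pose, the force and the opening at its end, in the units of the state.
- env.state(): the state, without advancing time (a new reading comes with each control period).
- env.grab_frame(name): name is "side" or "top"; returns the picture (480x640x3 uint8, blue, green, red); there is no depth.
- env.calibration(name): a dict with "intrinsics" (3x3 intrinsics, pixels), "R" (3x3) and "t" (3): a world point X has camera coordinates R X + t. Camera axes: x right, y down, z forward; pixel columns grow to the right and rows downward; lengths in m; the calibration is good to about 2 mm. A picture is of the moment at which its call begins. calibration takes no time and is no camera call.
- env.hand_in(): hands the job in, once; it reports no verdict.
Trained networks look in the newest picture that a camera, given by its name, has taken for a name from the list of things; names that differ only in an ending like _2 or _b are one class to them, and where a whole thing is asked for, a point or a joint stands for the part that bears it (a point fixed in the world has none). Each returns a list of dicts, best first, with "score" (0 to 1); they miss things now and then, are a little off and sometimes report something else, mostly with a low value. They report only what shows in the picture. A call takes as long as a camera call.
- env.spot_in(label, camera): "extent" ([left, top, right, bottom] in pixels, round what is visible of it).
- env.cut_out(label, camera): "mask" (480x640 bool, what is visible of it) and "extent" ([left, top, right, bottom] in pixels, round what is visible of it).
The state is a dict: "t": time; "joint_pos": joint angles; "joint_vel": joint speeds; "joint_efforts": joint torques, N m; "tool_pos": TCP position; "orientation": TCP orientation; "ft_force": force on the tool from outside, world axes, zero at the start; "wrist_torque": the same for the moment, N m; "opening": opening from 0.0 (shut) to 1.0 (fully open).
Only numpy, scipy, OpenCV 4.12 (cv2) and the standard library are available. Lean on these libraries where they do the work, as an engineer would, in place of code of your own. Each camera call takes 0.05 s, during which the arm holds its last target. There are 200 camera calls.

## Working session

There is one attempt and no reset: what is moved stays moved. The work goes in short steps, Python scripts to look and compute and a tool call to move; the robot and the scene stay as the last step left them, time stands still between calls to the robot, and variables do not carry over. Pictures are saved under pics/ and viewed, about 8 in all and at most 12, crops included, and the job is handed in when it is done.

Besides the shell and the picture viewer there is one more tool, called after ">>>" as name([rows], argument=value, ...), one row to a line, values as JSON. step_arm: Moves the arm, as the interface text tells. Its arguments: {"type":"object","properties":{"targets":{"type":"array","items":{"type":"array","items":{"type":"number"}}},"grip_force":{"type":"number"}},"required":["targets"]}

```bash
mkdir -p pics; ls; python3 - <<'E'
from workcell import env
import cv2,numpy as np
print(env.grip_depth, env.state())
for n in("side","top"):
    cv2.imwrite(f"pics/{n}0.png",env.grab_frame(n)); c=env.calibration(n)
    print(n,c["intrinsics"].tolist(),np.round(-c["R"].T@c["t"],3),np.round(c["R"],3).tolist())
    for l in["press","cork_pad","flower_tile","press_plate","brush_cup","petal_jar","phone","scissors","lever_pad"]:
        print(l,[(round(d["score"],2),np.round(d["extent"]).tolist()) for d in env.spot_in(l,n)[:2]])
E
```

```text
pics
0.0188 {'t': 0.0, 'joint_pos': array([-1.0657923 ,  0.50187111, -0.42677501,  1.55146254,  0.22081456,
        1.13824439, -0.21028329]), 'joint_vel': array([-0.00025744,  0.00131278, -0.00043918, -0.00196401, -0.00089055,
       -0.0004931 , -0.00107393]), 'joint_efforts': array([ 1.68801967e-04, -5.66599917e+01, -5.81637874e+00, -2.79109669e+01,
       -6.88255811e-02,  3.10532155e-02,  1.86644411e-04]), 'tool_pos': array([0.15553188, 0.63040517, 0.22565709]), 'orientation': array([ 0.18828535,  1.56274578, -0.1912841 ]), 'ft_force': array([0.02236161, 0.16905439, 0.20061414]), 'wrist_torque': array([-0.00454327, -0.01861904,  0.06712074]), 'opening': 1.0005316954709647}
side [[473.79542811216646, 0.0, 318.4765790082578], [0.0, 473.79542811216646, 238.94381112788406], [0.0, 0.0, 1.0]] [ 0.306 -0.86   0.659] [[0.975, -0.223, 0.01], [-0.115, -0.541, -0.833], [0.192, 0.811, -0.553]]
press [(0.66, [280.0, 154.0, 340.0, 228.0])]
cork_pad [(0.8, [387.0, 294.0, 422.0, 327.0])]
flower_tile [(0.8, [296.0, 273.0, 332.0, 306.0]), (0.4, [354.0, 213.0, 386.0, 280.0])]
press_plate [(0.58, [
[... 365 characters left out ...]
, 334.0, 175.0])]
top [[532.6827450351918, 0.0, 318.7995715873124], [0.0, 532.6827450351918, 237.81791962943882], [0.0, 0.0, 1.0]] [ 0.34  -0.028  1.289] [[-0.014, -1.0, 0.014], [-0.987, 0.012, -0.162], [0.162, -0.016, -0.987]]
press [(0.86, [137.0, 197.0, 238.0, 280.0])]
cork_pad [(0.72, [359.0, 187.0, 397.0, 210.0])]
flower_tile [(0.98, [321.0, 252.0, 359.0, 284.0])]
press_plate [(0.71, [410.0, 244.0, 448.0, 285.0])]
brush_cup [(0.62, [311.0, 193.0, 334.0, 228.0])]
petal_jar [(0.94, [383.0, 304.0, 409.0, 334.0])]
phone [(0.96, [443.0, 147.0, 473.0, 213.0]), (0.64, [243.0, 273.0, 278.0, 345.0])]
scissors [(0.94, [245.0, 272.0, 277.0, 347.0])]
lever_pad [(0.78, [132.0, 199.0, 164.0, 256.0])]
```

```bash
cat > h.py <<'E'
from workcell import env
import cv2,numpy as np
from scipy.spatial.transform import Rotation as R
def ray(cam,uv,z):
    c=env.calibration(cam); uv=np.atleast_2d(uv).astype(float)
    d=(np.linalg.inv(c["intrinsics"])@np.c_[uv,np.ones(len(uv))].T).T@c["R"]
    o=-c["R"].T@c["t"]; return o+d*((z-o[2])/d[:,2])[:,None]
def proj(cam,X):
    c=env.calibration(cam); p=(c["intrinsics"]@(c["R"]@np.atleast_2d(X).T+c["t"][:,None])).T
    return p[:,:2]/p[:,2:]
def box(x,y,yaw,L,W,z0,z1):
    s=np.array([[a,b] for a in(-1,1) for b in(-1,1)])*[L/2,W/2]
    c,n=np.cos(yaw),np.sin(yaw); s=s@np.array([[c,n],[-n,c]])+[x,y]
    return np.vstack([np.c_[s,np.full(4,z)] for z in(z0,z1)])
def tcp():
    s=env.state(); M=R.from_rotvec(s["orientation"]).as_matrix(); return s,s["tool_pos"],M
E
python3 - <<'E'
from h import *
from scipy.optimize import least_squares, minimize
ims={n:env.grab_frame(n) for n in("side","top")}
m={}
dims={"cork_pad":(.09,.05,.016),"flower_tile":(.09,.05,.014),"press_plate":(.09,.05,.02)}
for l,(L,W,H) in dims.items():
    M={n:(env.cut_out(l,n) or [None])[0] for n in("top","side")}
    k=M["top"]["mask"]; ys,xs=np.nonzero(k); P=ray("top",np.c_[xs,ys],H*.7)[:,:2]
    r=cv2.minAreaRect(P.astype(np.float32)*1000)
    print(l,"rect",np.round(r[0]),np.round(r[1]),round(r[2],1))
    def cost(p):
        c=0
        for n in M:
            if M[n] is None: continue
            b=np.zeros((480*4,640*4),np.uint8); h=cv2.convexHull((proj(n,box(*p,L,W,0,H))*4+1.5).round().astype(np.int32))
            cv2.fillConvexPoly(b,h,1); k=cv2.resize(M[n]["mask"].astype(np.uint8),(2560,1920),interpolation=cv2.INTER_NEAREST)
            c+=1-(b&k).sum()/max(1,(b|k).sum())
        return c
    best=min((minimize(cost,[*P.mean(0),y],method="Nelder-Mead",options=dict(initial_simplex=np.array([[0,0,0],[.01,0,0],[0,.01,0],[0,0,.4]])+[*P.mean(0),y],maxiter=60)) for y in np.arange(0,3.1,.8)),key=lambda r:r.fun)
    print("  fit",np.round(best.x,4),round(best.fun,3))
    for n in ims:
        cv2.polylines(ims[n],[cv2.convexHull(proj(n,box(*best.x,L,W,0,H)).round().astype(np.int32))],1,(0,255,255),1) if 0 else None
t=ims["top"][130:370,120:520]; cv2.imwrite("pics/t1.png",cv2.resize(t,(800,480),interpolation=cv2.INTER_CUBIC))
s=ims["side"][140:420,200:540]; cv2.imwrite("pics/s1.png",cv2.resize(s,None,fx=2.1,fy=2.1,interpolation=cv2.INTER_CUBIC))
E
```

```text
cork_pad rect [ 641. -197.] [91. 53.] 78.8
  fit [ 0.6425 -0.197   1.3689] 0.134
flower_tile rect [477. -99.] [90. 52.] 63.5
  fit [ 0.478  -0.0968  1.1018] 0.141
press_plate rect [557. 274.] [222. 155.] 72.9
  fit [0.5386 0.3027 2.9755] 1.836
```

View pics/t1.png

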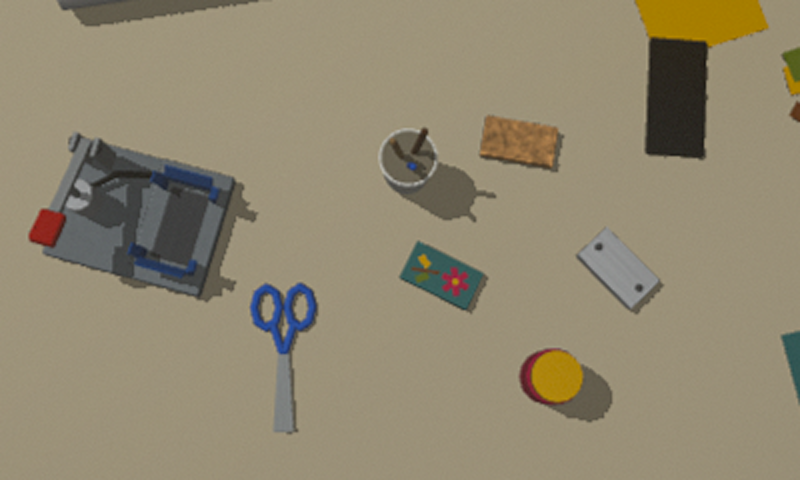

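View pics/s1.png

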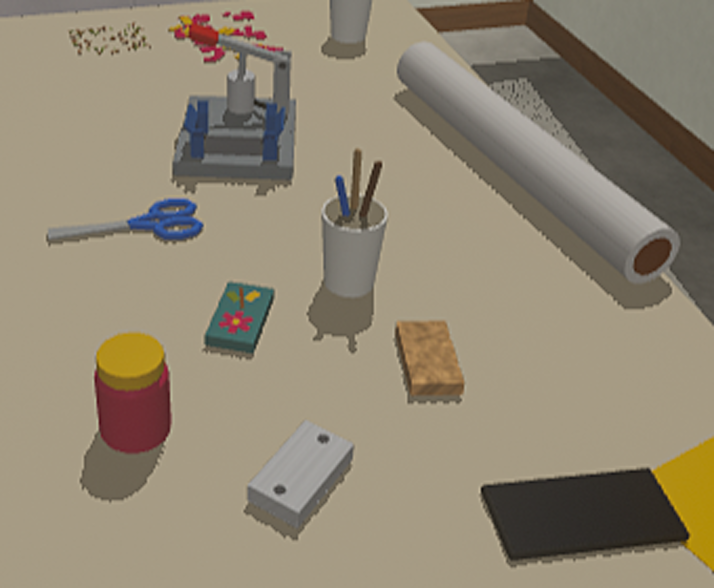

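```bash
python3 - <<'E'
from h import *
t=env.grab_frame("top"); s=env.grab_frame("side")
for n in("top","side"):
    for d in env.cut_out("press_plate",n): print(n,round(d["score"],2),d["mask"].sum(),np.round(d["extent"]))
# corners of plate top from threshold in top view
r=t[240:292,404:454].astype(int); m=((r.min(2)>150)|((r[...,0]-r[...,2])>-5)&(r.mean(2)>125)).astype(np.uint8)
m=cv2.morphologyEx(m,cv2.MORPH_OPEN,np.ones((3,3)));cs,_=cv2.findContours(m,0,2);c=max(cs,key=cv2.contourArea)
P=ray("top",c.reshape(-1,2)+[404,240],.02)[:,:2]; print(cv2.minAreaRect((P*1000).astype(np.float32)))
print(ray("top",[[430,264]],.02))
a=cv2.resize(t[190:285,125:250],(750,570),interpolation=cv2.INTER_CUBIC); cv2.imwrite("pics/t2.png",a)
b=cv2.resize(s[140:240,270:350],(640,800)[:2] and (480,600),interpolation=cv2.INTER_CUBIC); cv2.imwrite("pics/s2.png",b)
E
```

```text
top 0.59 784 [409. 243. 448. 285.]
side 0.87 1501 [320. 342. 369. 392.]
((482.5117492675781, -311.25323486328125), (87.10868835449219, 46.98226547241211), 43.08332824707031)
[[ 0.48058058 -0.31426534  0.02      ]]
```

View pics/t2.png

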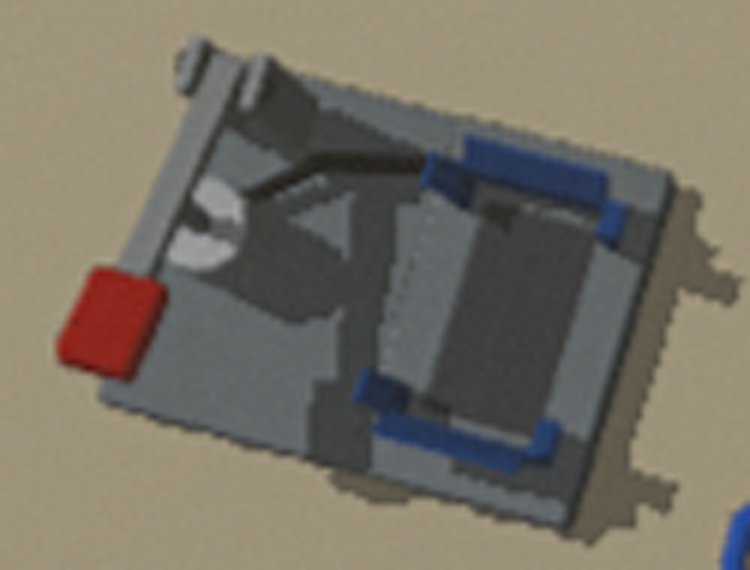

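View pics/s2.png

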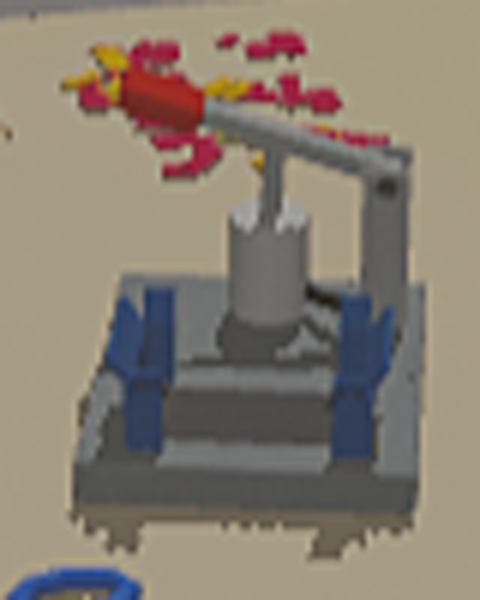

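```bash
python3 - <<'E'
from h import *
from scipy.optimize import least_squares
T=lambda p:(np.array(p,float)+.5)/6-.5+[125,190]
S=lambda p:(np.array(p,float)+.5)/6-.5+[270,140]
q=[("top",T([668,180]),(75,-45,22)),("top",T([562,518]),(-75,-45,22)),("top",T([105,388]),(-75,153,22)),
("side",S([78,470]),(-75,-45,22)),("side",S([415,475]),(75,-45,22)),("side",S([75,510]),(-75,-45,0)),("side",S([412,512]),(75,-45,0)),
("side",S([425,285]),(75,153,22))]
def f(p,raw=False):
    c,n=np.cos(p[2]),np.sin(p[2]);r=[]
    for cam,uv,(a,b,z) in q:
        X=[p[0]+(c*a-n*b)/1e3,p[1]+(n*a+c*b)/1e3,z/1e3]; r.append(proj(cam,X)[0]-uv)
    return np.array(r) if raw else np.ravel(r)
s=least_squares(f,[.5,.4,-.25],loss="soft_l1"); p=s.x
print(np.round(p,4)); print(np.round(f(p,True),1).tolist())
pad=ray("top",T([115,315]),.127)[0]; print("pad",pad, "in press:",R.from_euler("z",-p[2]).apply(pad-[p[0],p[1],0]))
# check dark strip centre & guides
for nm,uv,z in[("dark corners",[[490,205],[590,225],[545,430],[430,400]],.022),("guide top outer",[[467,135],[607,175],[375,435],[515,470]],.065)]:
    X=ray("top",T(uv),z); print(nm,np.round(R.from_euler("z",-p[2]).apply(X-[p[0],p[1],0])*1e3).tolist())
# side-fit objects again w/ plate, ray of side masks
E
```

```text
[ 0.5402  0.214  -0.2838]
[[0.8, -2.2], [0.1, 1.1], [-3.2, 0.6], [-1.0, -0.6], [0.5, 0.8], [-0.2, -0.1], [0.7, 1.8], [0.3, -2.5]]
pad [0.52486633 0.33836696 0.127     ] in press: [-0.04951264  0.11507559  0.127     ]
dark corners [[40.0, 21.0, 22.0], [43.0, -20.0, 22.0], [-41.0, -27.0, 22.0], [-42.0, 20.0, 22.0]]
guide top outer [[59.0, 28.0, 65.0], [58.0, -30.0, 65.0], [-63.0, 26.0, 65.0], [-62.0, -30.0, 65.0]]
```

```bash
python3 - <<'E'
from h import *
from scipy.optimize import least_squares
T=lambda p:(np.array(p,float)+.5)/6-.5+[125,190]
S=lambda p:(np.array(p,float)+.5)/6-.5+[270,140]
def Q(g):
    L,gx,gy,dx,dy=g
    return [("top",T([668,180]),(L,-45,22)),("top",T([562,518]),(-L,-45,22)),
    ("side",S([78,470]),(-L,-45,22)),("side",S([415,475]),(L,-45,22)),
    ("top",T([467,135]),(gx,gy,65)),("top",T([607,175]),(gx,-gy,65)),("top",T([375,437]),(-gx,gy,65)),("top",T([515,472]),(-gx,-gy,65)),
    ("top",T([490,205]),(dx,dy,22)),("top",T([590,225]),(dx,-dy,22)),("top",T([545,430]),(-dx,-dy,22)),("top",T([430,400]),(-dx,dy,22))]
def f(p,raw=False):
    c,n=np.cos(p[2]),np.sin(p[2]);r=[]
    for cam,uv,(a,b,z) in Q(p[3:]):
        r.append(proj(cam,[p[0]+(c*a-n*b)/1e3,p[1]+(n*a+c*b)/1e3,z/1e3])[0]-uv)
    return np.array(r) if raw else np.ravel(r)
p=least_squares(f,[.54,.214,-.28,75,60,29,42,22],x_scale=[.01,.01,.1,10,10,10,10,10]).x
print(np.round(p,4)); print(np.round(f(p,True),1).tolist())
# plate side+top fit
from scipy.optimize import minimize
def fit(l,L,W,H,p0):
    M={n:env.cut_out(l,n)[0]["mask"].astype(np.uint8) for n in("top","side")}
    def cost(p):
        c=0
        for n,k in M.items():
            b=np.zeros((1920,2560),np.uint8); cv2.fillConvexPoly(b,cv2.convexHull((proj(n,box(*p,L,W,0,H))*4+1.5).round().astype(np.int32)),1)
            k=cv2.resize(k,(2560,1920),interpolation=0); c+=1-(b&k).sum()/(b|k).sum()
        return c
    r=minimize(cost,p0,method="Nelder-Mead",options=dict(initial_simplex=np.array([[0,0,0],[.01,0,0],[0,.01,0],[0,0,.3]])+p0,maxiter=80)); print(l,np.round(r.x,4),round(r.fun,3))
fit("press_plate",.09,.05,.02,[.482,-.313,.75])
s,t,M=tcp(); print(t,M.round(3).tolist())
E
```

```text
[ 0.5388  0.2134 -0.2687 71.8835 60.7791 28.1845 41.4275 22.1994]
[[0.3, -0.8], [1.2, 0.2], [-0.0, -0.2], [-0.9, 0.7], [-0.2, -0.3], [-0.3, -0.9], [0.0, -0.7], [0.2, -0.3], [-0.3, 0.0], [0.7, 1.3], [-1.5, 0.2], [-0.2, 0.5]]
press_plate [ 0.4832 -0.3108  0.7378] 0.142
[0.15558808 0.63110053 0.22673348] [[-0.0, 0.239, 0.971], [0.0, 0.971, -0.239], [-1.0, 0.0, -0.0]]
```

```bash
cat >> h.py <<'E'
def yawM(ps): c,n=np.cos(ps),np.sin(ps); return np.array([[0,c,n],[0,n,-c],[-1,0,0.]])
def plan(wps,g,start=None,vm=.038,wm=6.6):
    """wps: (x,y,z,psi) list; prints rows, tool assumed corrected to point straight down"""
    s,t,M=tcp(); 
    if start is not None: t=np.array(start[:3]);M=yawM(start[3])
    psi=np.arctan2(M[1,1],M[0,1])
    for w in wps:
        d=np.array(w[:3])-t; tgt=yawM(w[3]); dy=(w[3]-psi+np.pi)%(2*np.pi)-np.pi
        n=max(1,int(np.ceil(max(np.linalg.norm(d)/vm,abs(np.degrees(dy))/wm)))); t0,p0=t.copy(),psi; out=[]
        for i in range(1,n+1):
            a=np.round(M.T@(t0+d*i/n-t),4); r=np.round(np.degrees(R.from_matrix(M.T@yawM(p0+dy*i/n)).as_rotvec()),2)
            t=t+M@a; M=M@R.from_rotvec(np.radians(r)).as_matrix(); psi=np.arctan2(M[1,1],M[0,1])
            out.append([*map(float,a),*map(float,r),g])
        print("->",w,n,"rows")
        for k in range(0,n,5): print(str(out[k:k+5]).replace(" ",""))
E
python3 - <<'E'
from h import *
cup=ray("top",[[323.5,208.5]],.09)[0]; jar=ray("top",[[397.5,318]],.088)[0]; print(cup,jar)
P=dict(cork=(.6425,-.197,-.202),tile=(.478,-.0968,-.469),plate=(.4832,-.3108,-.833))
for k,(x,y,ps) in P.items():
    for nm,o,r in(("cup",cup,.034),("jar",jar,.032)):
        d=o[:2]-[x,y]; u=np.array([np.cos(ps),np.sin(ps)]); a=abs(d@u);b=abs(d@[-u[1],u[0]])
        print(k,nm,"along gap",round(a-.095-r,3),"across gap",round(b-.0375-r,3))
plan([(.6425,-.197,.227,-.202),(.6425,-.197,.05,-.202)],.085)
E
```

```text
[ 0.604183   -0.05875742  0.09      ] [ 0.35272622 -0.22029932  0.088     ]
cork cup along gap -0.064 across gap 0.056
cork jar along gap 0.152 across gap 0.011
tile cup along gap -0.034 across gap 0.019
tile jar along gap -0.071 across gap 0.097
plate cup along gap -0.024 across gap 0.188
plate jar along gap 0.028 across gap -0.034
-> (0.6425, -0.197, 0.227, -0.202) 26 rows
[[-0.0,-0.0264,0.0258,3.37,-0.0,-0.0,0.085],[-0.0,-0.0249,0.0273,3.38,-0.0,-0.0,0.085],[-0.0,-0.0232,0.0288,3.37,-0.0,0.0,0.085],[-0.0001,-0.0215,0.03,3.38,-0.0,0.0,0.085],[0.0,-0.0197,0.0313,3.37,-0.0,0.0,0.085]]
[[0.0,-0.0178,0.0324,3.37,-0.0,0.0,0.085],[0.0,-0.0159,0.0333,3.38,-0.0,0.0,0.085],[-0.0,-0.0139,0.0343,3.37,-0.0,0.0,0.085],[-0.0,-0.0118,0.035,3.38,-0.0,0.0,0.085],[-0.0,-0.0098,0.0356,3.37,-0.0,0.0,0.085]]
[[-0.0,-0.0077,0.0361,3.37,-0.0,0.0,0.085],[-0.0001,-0.0055,0.0366,3.38,-0.0,0.0,0.085],[0.0,-0.0033,0.0368,3.37,-0.0,0.0,0.085],[0.0,-0.0012,0.0369,3.37,-0.0,0.0,0.085],[0.0,0.001,0.0369,3.38,-0.0,0.0,0.085]]
[[-0.0,0.0032,0.0369,3.37,-0.0,0.0,0.085],[-0.0,0.0053,0.0365,3.38,-0.0,0.0,0.085],[-0.0,0.0075,0.0362,3.37,-0.0,0.0,0.085],[-0.0,0.0095,0.0357,3.37,-0.0,0.0,0.085],[-0.0001,0.0117,0.035,3.38,-0.0,0.0,0.085]]
[[0.0,0.0137,0.0343,3.37,-0.0,0.0,0.085],[0.0,0.0157,0.0335,3.38,-0.0,0.0,0.085],[0.0,0.0177,0.0324,3.37,-0.0,0.0,0.085],[-0.0,0.0195,0.0314,3.37,-0.0,0.0,0.085],[-0.0,0.0214,0.0302,3.38,-0.0,0.0,0.085]]
[[-0.0,0.023,0.0288,3.37,-0.0,0.0,0.085]]
-> (0.6425, -0.197, 0.05, -0.202) 5 rows
[[0.0354,0.0,0.0,0.0,-0.0,0.0,0.085],[0.0354,0.0,0.0,0.0,-0.0,0.0,0.085],[0.0354,0.0,0.0,0.0,-0.0,0.0,0.085],[0.0354,0.0,0.0,0.0,-0.0,0.0,0.085],[0.0354,0.0,0.0,0.0,-0.0,0.0,0.085]]
```

>>> step_arm([
  [0, -0.0265, 0.026, 3.4, 0, 0, 0.085],
  [0, -0.025, 0.0275, 3.4, 0, 0, 0.085],
  [0, -0.023, 0.029, 3.4, 0, 0, 0.085],
  [0, -0.0215, 0.03, 3.4, 0, 0, 0.085],
  [0, -0.0195, 0.0315, 3.4, 0, 0, 0.085],
])

```text
t: 2.12
tool_pos: [0.2506, 0.4702, 0.2268]
orientation: [0.424, 1.529, -0.424]
ft_force: [0.6, 0.6, 0.5]
opening: 0.927
```

>>> step_arm([
  [0, -0.018, 0.0325, 3.4, 0, 0, 0.085],
  [0, -0.016, 0.0335, 3.4, 0, 0, 0.085],
  [0, -0.014, 0.034, 3.4, 0, 0, 0.085],
  [0, -0.012, 0.035, 3.4, 0, 0, 0.085],
  [0, -0.01, 0.0355, 3.4, 0, 0, 0.085],
])

```text
t: 2.53
tool_pos: [0.3432, 0.31, 0.2271]
orientation: [0.655, 1.469, -0.654]
ft_force: [0.5, 0.6, 0.0]
opening: 0.927
```

>>> step_arm([
  [0, -0.0075, 0.036, 3.4, 0, 0, 0.085],
  [0, -0.0055, 0.0365, 3.4, 0, 0, 0.085],
  [0, -0.0035, 0.037, 3.4, 0, 0, 0.085],
  [0, -0.001, 0.037, 3.4, 0, 0, 0.085],
  [0, 0.001, 0.037, 3.4, 0, 0, 0.085],
])

```text
t: 2.95
tool_pos: [0.4363, 0.1503, 0.2272]
orientation: [0.883, 1.384, -0.881]
ft_force: [1.1, 0.2, -0.4]
opening: 0.924
```

>>> step_arm([
  [0, 0.003, 0.037, 3.4, 0, 0, 0.085],
  [0, 0.0055, 0.0365, 3.4, 0, 0, 0.085],
  [0, 0.0075, 0.036, 3.4, 0, 0, 0.085],
  [0, 0.0095, 0.0355, 3.4, 0, 0, 0.085],
  [0, 0.0115, 0.035, 3.4, 0, 0, 0.085],
])

```text
t: 3.37
tool_pos: [0.5284, -0.0095, 0.2271]
orientation: [1.106, 1.271, -1.105]
ft_force: [-0.6, 0.5, 0.4]
opening: 0.922
```

>>> step_arm([
  [0, 0.0135, 0.0345, 3.4, 0, 0, 0.085],
  [0, 0.0155, 0.0335, 3.4, 0, 0, 0.085],
  [0, 0.0175, 0.0325, 3.4, 0, 0, 0.085],
  [0, 0.0195, 0.0315, 3.4, 0, 0, 0.085],
  [0, 0.0215, 0.03, 3.4, 0, 0, 0.085],
])

```text
t: 3.78
tool_pos: [0.62, -0.17, 0.2268]
orientation: [1.324, 1.131, -1.324]
ft_force: [0.7, 0.7, -0.0]
opening: 0.927
```

```bash
python3 - <<'E'
from h import *
plan([(.6425,-.197,.05,-.202),(.6425,-.197,.004,-.202)],.085,vm=.039)
print(env.state()["joint_pos"].round(2))
E
```

```text
-> (0.6425, -0.197, 0.05, -0.202) 5 rows
[[0.0354,0.0053,0.0046,0.51,-0.01,-0.01,0.085],[0.0353,0.0053,0.0046,0.52,0.0,-0.0,0.085],[0.0354,0.0054,0.0046,0.51,0.0,-0.0,0.085],[0.0354,0.0054,0.0045,0.52,0.0,-0.0,0.085],[0.0353,0.0054,0.0044,0.51,0.0,-0.0,0.085]]
-> (0.6425, -0.197, 0.004, -0.202) 2 rows
[[0.023,0.0,0.0,0.0,0.0,-0.0,0.085],[0.023,0.0,0.0,0.0,0.0,-0.0,0.085]]
[ 0.04  0.46  0.26  1.59 -0.13  1.11  0.17]
```

>>> step_arm([
  [0.0355, 0.0055, 0.0045, 0.5, 0, 0, 0.085],
  [0.0355, 0.0055, 0.0045, 0.5, 0, 0, 0.085],
  [0.0355, 0.0055, 0.0045, 0.5, 0, 0, 0.085],
  [0.0355, 0.0055, 0.0045, 0.5, 0, 0, 0.085],
  [0.0255, 0.0055, 0.0045, 0.5, 0, 0, 0.085],
])

```text
t: 4.2
tool_pos: [0.6412, -0.1947, 0.0557]
orientation: [1.353, 1.112, -1.356]
ft_force: [-0.6, 0.2, 1.0]
opening: 0.928
```

>>> step_arm([
  [0, 0, 0, 0, 0, 0, 0.085],
])

```text
t: 4.28
tool_pos: [0.6383, -0.195, 0.0523]
orientation: [1.35, 1.117, -1.362]
ft_force: [-1.1, 0.4, 0.2]
opening: 0.926
```

```bash
python3 - <<'E'
from h import *
plan([(.6425,-.197,.004,-.202)],.085,vm=.039)
a=env.grab_frame("top")[160:240,330:430]; b=env.grab_frame("side")[270:345,360:460]
cv2.imwrite("pics/c1.png",np.vstack([cv2.resize(a,None,fx=4,fy=4,interpolation=2),cv2.resize(b,None,fx=4,fy=3.6,interpolation=2)]))
E
```

```text
-> (0.6425, -0.197, 0.004, -0.202) 2 rows
[[0.0241,0.0025,0.0005,0.08,0.01,0.6,0.085],[0.0242,0.0023,0.0006,0.08,-0.0,-0.0,0.085]]
```

View pics/c1.png

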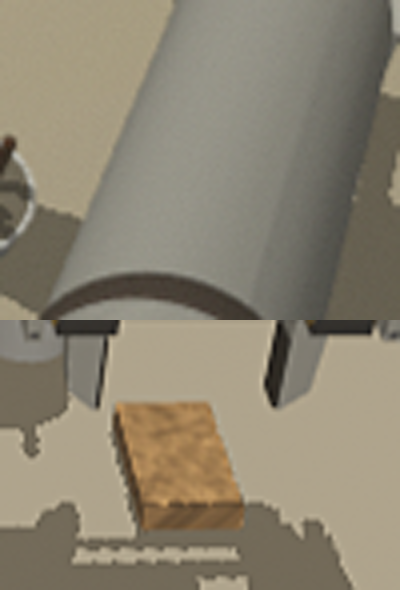

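>>> step_arm([
  [0.024, 0.0025, 0.0005, 0, 0, 0, 0.085],
  [0.023, 0.0015, 0, 0, 0, 0, 0.085],
  [0, 0, 0, 0, 0, 0, 0.085],
  [0, 0, 0, 0, 0, 0, 0.085],
], grip_force=20)

```text
t: 4.72
tool_pos: [0.6467, -0.1961, 0.0136]
orientation: [1.354, 1.109, -1.353]
ft_force: [-0.3, 0.2, 0.7]
opening: 0.923
```

>>> step_arm([
  [0, 0, 0, 0, 0, 0, 0.04],
  [0, 0, 0, 0, 0, 0, 0.04],
  [0, 0, 0, 0, 0, 0, 0.04],
  [0, 0, 0, 0, 0, 0, 0.04],
  [0, 0, 0, 0, 0, 0, 0.04],
])

```text
t: 5.13
tool_pos: [0.6468, -0.1967, 0.0131]
orientation: [1.354, 1.108, -1.353]
ft_force: [0.4, 0.2, -0.8]
opening: 0.616
```

```bash
python3 - <<'E'
from h import *
s,t,M=tcp(); psi=np.arctan2(M[1,1],M[0,1]);print(t,psi,M[:,0].round(3))
p=(*(t[:2]),.2,psi)
plan([p,(.5388,.2134,.2,1.302),(.5388,.2134,.085,1.302)],.04,vm=.04)
E
```

```text
[ 0.64681741 -0.19665728  0.01313759] -0.198063313127624 [ 0.001 -0.    -1.   ]
-> (np.float64(0.646817410305196), np.float64(-0.19665728329430818), 0.2, np.float64(-0.198063313127624)) 5 rows
[[-0.0374,0.0,-0.0,0.0,-0.0,-0.06,0.04],[-0.0373,0.0,-0.0,0.0,-0.0,-0.0,0.04],[-0.0374,0.0,-0.0,0.0,-0.0,-0.0,0.04],[-0.0374,0.0,-0.0,0.0,-0.0,-0.0,0.04],[-0.0374,0.0,-0.0,0.0,-0.0,-0.0,0.04]]
-> (0.5388, 0.2134, 0.2, 1.302) 14 rows
[[0.0,-0.0133,-0.0272,-6.14,-0.0,-0.0,0.04],[0.0,-0.0104,-0.0285,-6.14,-0.0,-0.0,0.04],[0.0,-0.0072,-0.0294,-6.14,0.0,-0.0,0.04],[0.0,-0.0041,-0.03,-6.14,0.0,-0.0,0.04],[0.0,-0.0008,-0.0303,-6.14,0.0,-0.0,0.04]]
[[0.0,0.0025,-0.0302,-6.13,0.0,-0.0,0.04],[0.0,0.0056,-0.0297,-6.14,0.0,-0.0,0.04],[0.0,0.0088,-0.029,-6.14,0.0,-0.0,0.04],[0.0,0.0118,-0.0279,-6.14,0.0,-0.0,0.04],[0.0,0.0148,-0.0264,-6.14,0.0,-0.0,0.04]]
[[0.0,0.0175,-0.0248,-6.14,0.0,-0.0,0.04],[0.0,0.02,-0.0227,-6.14,0.0,-0.0,0.04],[0.0,0.0224,-0.0204,-6.14,0.0,-0.0,0.04],[0.0,0.0244,-0.0179,-6.14,0.0,-0.0,0.04]]
-> (0.5388, 0.2134, 0.085, 1.302) 3 rows
[[0.0383,-0.0,-0.0,0.0,0.0,-0.0,0.04],[0.0384,-0.0,-0.0,0.0,0.0,-0.0,0.04],[0.0383,-0.0,-0.0,0.0,0.0,-0.0,0.04]]
```

>>> step_arm([
  [0.009, -0.004, 0, 0, 0, 0, 0.062],
  [0, 0, 0, 0, 0, 0, 0.062],
  [0, 0, 0, 0, 0, 0, 0.04],
  [0, 0, 0, 0, 0, 0, 0.04],
  [0, 0, 0, 0, 0, 0, 0.04],
])

```text
t: 5.55
tool_pos: [0.6425, -0.1959, 0.003]
orientation: [1.354, 1.109, -1.354]
ft_force: [-0.4, -0.5, -0.0]
opening: 0.541
```

>>> step_arm([
  [0, 0, 0, 0, 0, 0, 0.04],
  [0, 0, 0, 0, 0, 0, 0.04],
])

```text
t: 5.72
tool_pos: [0.6426, -0.1958, 0.0032]
orientation: [1.354, 1.109, -1.354]
ft_force: [1.0, -0.3, -0.7]
opening: 0.545
```

>>> step_arm([
  [-0.02, 0, 0, 0, 0, 0, 0.04],
  [-0.038, 0, 0, 0, 0, 0, 0.04],
  [-0.04, 0, 0, 0, 0, 0, 0.04],
  [-0.04, 0, 0, 0, 0, 0, 0.04],
  [-0.04, 0, 0, 0, 0, 0, 0.04],
])

```text
t: 6.13
tool_pos: [0.6421, -0.1958, 0.183]
orientation: [1.354, 1.109, -1.354]
ft_force: [0.5, 0.2, -0.6]
opening: 0.541
```

>>> step_arm([
  [-0.01, 0, 0, 0, 0, 0, 0.04],
  [0, 0, 0, 0, 0, 0, 0.04],
])

```text
t: 6.3
tool_pos: [0.6456, -0.1969, 0.1968]
orientation: [1.357, 1.101, -1.347]
ft_force: [0.1, 0.4, 0.1]
opening: 0.541
```

```bash
python3 - <<'E'
from h import *
s,t,M=tcp(); psi=np.arctan2(M[1,1],M[0,1]);print(t,psi,M[:,0].round(3))
plan([(.5388,.2134,.19,1.302),(.5388,.2134,.085,1.302)],.04,vm=.04)
b=env.grab_frame("side")[150:320,340:520]
cv2.imwrite("pics/c2.png",cv2.resize(b,None,fx=3,fy=3,interpolation=2))
E
```

```text
[ 0.64555826 -0.19692185  0.1968143 ] -0.19827424867614052 [ 0.009 -0.002 -1.   ]
-> (0.5388, 0.2134, 0.19, 1.302) 14 rows
[[0.0004,-0.0133,-0.0272,-6.14,0.05,-0.54,0.04],[0.0004,-0.0102,-0.0285,-6.14,-0.0,-0.0,0.04],[0.0005,-0.0072,-0.0294,-6.14,-0.0,-0.0,0.04],[0.0005,-0.0039,-0.0301,-6.14,-0.0,-0.0,0.04],[0.0005,-0.0008,-0.0302,-6.14,-0.0,-0.0,0.04]]
[[0.0005,0.0026,-0.0302,-6.14,-0.0,-0.0,0.04],[0.0005,0.0057,-0.0298,-6.14,-0.0,-0.0,0.04],[0.0005,0.0089,-0.0289,-6.14,-0.0,-0.0,0.04],[0.0005,0.0119,-0.0279,-6.14,-0.0,-0.0,0.04],[0.0004,0.0148,-0.0264,-6.14,-0.0,-0.0,0.04]]
[[0.0005,0.0176,-0.0246,-6.14,-0.0,-0.0,0.04],[0.0005,0.0201,-0.0227,-6.14,-0.0,-0.0,0.04],[0.0005,0.0224,-0.0204,-6.14,-0.0,-0.0,0.04],[0.0005,0.0244,-0.0178,-6.14,-0.0,-0.0,0.04]]
-> (0.5388, 0.2134, 0.085, 1.302) 3 rows
[[0.035,0.0,-0.0,0.0,-0.0,-0.0,0.04],[0.035,0.0,-0.0,0.0,-0.0,-0.0,0.04],[0.035,0.0,-0.0,0.0,-0.0,-0.0,0.04]]
```

View pics/c2.png

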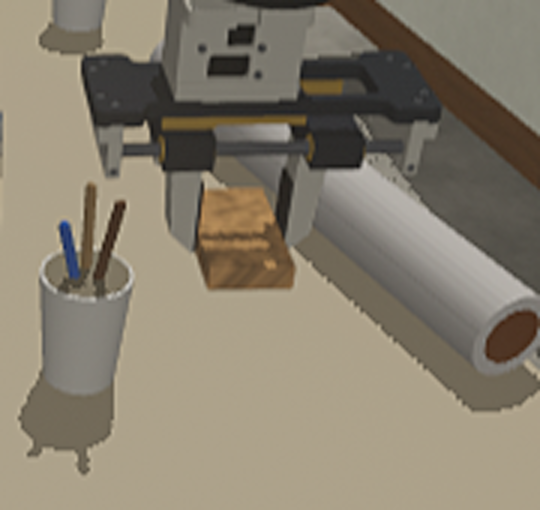

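>>> step_arm([
  [0, -0.0135, -0.027, -6.1, 0, 0, 0.04],
  [0, -0.01, -0.0285, -6.1, 0, 0, 0.04],
  [0, -0.007, -0.0295, -6.2, 0, 0, 0.04],
  [0, -0.004, -0.03, -6.1, 0, 0, 0.04],
  [0, -0.001, -0.03, -6.2, 0, 0, 0.04],
])

```text
t: 6.77
tool_pos: [0.6022, -0.0481, 0.1886]
orientation: [0.952, 1.356, -0.955]
ft_force: [0.6, 0.2, 0.1]
opening: 0.538
```

>>> step_arm([
  [0, 0.0025, -0.03, -6.1, 0, 0, 0.04],
  [0, 0.0055, -0.03, -6.1, 0, 0, 0.04],
  [0, 0.009, -0.029, -6.2, 0, 0, 0.04],
  [0, 0.012, -0.028, -6.1, 0, 0, 0.04],
  [0, 0.015, -0.0265, -6.2, 0, 0, 0.04],
])

```text
t: 7.18
tool_pos: [0.5638, 0.0985, 0.1888]
orientation: [0.54, 1.506, -0.543]
ft_force: [1.0, -0.0, -1.3]
opening: 0.542
```

>>> step_arm([
  [0, 0.0175, -0.0245, -6.1, 0, 0, 0.04],
  [0, 0.02, -0.0225, -6.1, 0, 0, 0.04],
  [0, 0.0225, -0.0205, -6.2, 0, 0, 0.04],
  [0, 0.0245, -0.018, -6.1, 0, 0, 0.04],
  [0, 0, 0, 0, 0, 0, 0.04],
])

```text
t: 7.6
tool_pos: [0.5311, 0.2225, 0.189]
orientation: [0.203, 1.567, -0.198]
ft_force: [-0.7, 1.5, -0.6]
opening: 0.542
```

>>> step_arm([
  [0, 0, 0, 0, 0, 0, 0.04],
  [0, 0, 0, 0, 0, 0, 0.04],
])

```text
t: 7.77
tool_pos: [0.5347, 0.2134, 0.1894]
orientation: [0.211, 1.563, -0.214]
ft_force: [0.4, -0.1, -0.1]
opening: 0.543
```

```bash
python3 - <<'E'
from h import *
s,t,M=tcp(); psi=np.arctan2(M[1,1],M[0,1]);print(t,psi,M[:,0].round(3))
plan([(.5388,.2134,.09,1.302),(.5388,.2134,.027,1.302)],.04,vm=.03)
E
```

```text
[0.53467645 0.21343541 0.1893824 ] 1.300289660315834 [-0.003 -0.002 -1.   ]
-> (0.5388, 0.2134, 0.09, 1.302) 4 rows
[[0.0248,0.0003,0.0011,-0.02,-0.14,0.14,0.04],[0.0249,0.0003,0.0009,-0.03,0.0,-0.0,0.04],[0.0248,0.0003,0.001,-0.02,0.0,-0.0,0.04],[0.0249,0.0002,0.001,-0.03,0.0,-0.0,0.04]]
-> (0.5388, 0.2134, 0.027, 1.302) 3 rows
[[0.021,0.0,0.0,0.0,0.0,-0.0,0.04],[0.021,0.0,0.0,0.0,0.0,-0.0,0.04],[0.021,0.0,0.0,0.0,0.0,-0.0,0.04]]
```

>>> step_arm([
  [0.03, 0, 0.001, 0, 0, 0, 0.04],
  [0.03, 0, 0.001, 0, 0, 0, 0.04],
  [0.03, 0, 0.001, 0, 0, 0, 0.04],
  [0.02, 0.001, 0.001, 0, 0, 0, 0.04],
  [0, 0, 0, 0, 0, 0, 0.04],
])

```text
t: 8.18
tool_pos: [0.5365, 0.2103, 0.0759]
orientation: [0.21, 1.568, -0.219]
ft_force: [-0.8, -0.1, -0.9]
opening: 0.545
```

>>> step_arm([
  [0, 0, 0, 0, 0, 0, 0.04],
  [0, 0, 0, 0, 0, 0, 0.04],
])

```text
t: 8.35
tool_pos: [0.5407, 0.2135, 0.082]
orientation: [0.213, 1.559, -0.213]
ft_force: [1.5, 0.2, 0.4]
opening: 0.542
```

```bash
python3 - <<'E'
from h import *
plan([(.5388,.2134,.027,1.302)],.04,vm=.03)
s,t,M=tcp(); print(t,M[:,0].round(3))
# overlay predicted held cork
im=env.grab_frame("side")
b=im[140:240,270:350]; cv2.imwrite("pics/c3.png",cv2.resize(b,None,fx=6,fy=6,interpolation=2))
for d in env.cut_out("cork_pad","side"): print(d["score"],np.round(d["extent"]))
psi=1.302; print(proj("side",box(t[0],t[1],psi+np.pi/2,.09,.05,t[2]-.003,t[2]+.013)).round(1).tolist())
E
```

```text
-> (0.5388, 0.2134, 0.027, 1.302) 2 rows
[[0.0275,-0.0003,-0.0009,-0.08,0.05,-0.01,0.04],[0.0275,-0.0003,-0.0009,-0.08,-0.0,-0.0,0.04]]
[0.5406529  0.21353595 0.08200453] [ 0.001 -0.    -1.   ]
0.56 [298. 181. 332. 197.]
0.24 [282. 153. 338. 223.]
[[329.3, 186.9], [328.9, 195.9], [295.5, 185.9], [293.8, 194.9], [329.5, 181.5], [329.0, 190.4], [295.4, 180.5], [293.7, 189.3]]
```

View pics/c3.png

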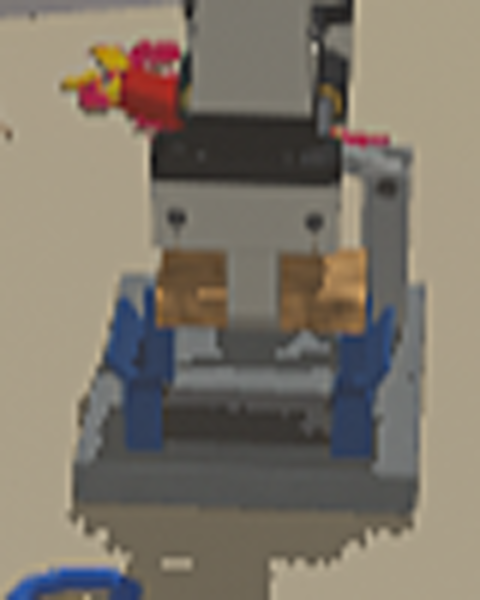

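```bash
python3 - <<'E'
from h import *
p=(.5388,.2134,-.2687)
def W(a,b,z): return (R.from_euler("z",p[2]).apply(np.array([a,b,0.])/1e3)+[p[0],p[1],z/1e3])
for a in(-37,37):
    for z in(22,52): print(a,z,((proj("side",W(a,-29,z))[0]-[270,140]+.5)*6-.5).round())
t=env.state()["tool_pos"]
# cork front-bottom corners observed
for uv in([158,325],[362,332]):
    best=None
    px=(np.array(uv)+.5)/6-.5+[270,140]; X=ray("side",[px],t[2]-.003)[0]
    print("cork corner, press frame",(R.from_euler("z",-p[2]).apply(X-[p[0],p[1],0])*1e3).round(1))
print("tcp press",(R.from_euler("z",-p[2]).apply(t-[p[0],p[1],0])*1e3).round(1))
E
```

```text
-37 22 [161. 453.]
-37 52 [160. 393.]
37 22 [330. 458.]
37 52 [331. 398.]
cork corner, press frame [-38.2 -19.7  80. ]
cork corner, press frame [ 49.3 -20.5  80. ]
tcp press [ 2.1  1.6 83. ]
```

>>> step_arm([
  [0, -0.002, -0.0055, 0, 0, 0, 0.04],
  [0, 0, 0, 0, 0, 0, 0.04],
  [0, 0, 0, 0, 0, 0, 0.04],
  [0.015, 0, 0, 0, 0, 0, 0.04],
  [0, 0, 0, 0, 0, 0, 0.04],
])

```text
t: 8.87
tool_pos: [0.5328, 0.2134, 0.0651]
orientation: [0.211, 1.562, -0.212]
ft_force: [-0.6, -0.5, -1.8]
opening: 0.543
```

```bash
cat >> h.py <<'E'
PP=(.5388,.2134,-.2687)
def pf(X): return (R.from_euler("z",-PP[2]).apply(np.array(X)-[PP[0],PP[1],0])*1e3).round(1)
def st():
    s,t,M=tcp(); print("press frame",pf(t),"yaw err deg",round(np.degrees(np.arctan2(M[1,1],M[0,1])-1.302),2),"down",M[:,0].round(3),"F",s["ft_force"].round(1),"open",round(s["opening"]*91.8,1),"t",s["t"])
E
python3 -c "
from h import *
st()"
```

```text
press frame [-5.8 -1.5 65.1] yaw err deg -0.04 down [-0.002 -0.001 -1.   ] F [-0.6 -0.5 -1.8] open 49.8 t 8.8667
```

>>> step_arm([
  [0.008, 0.001, 0.002, 0, 0, 0, 0.04],
  [0.008, 0, 0, 0, 0, 0, 0.04],
  [0.008, 0, 0, 0, 0, 0, 0.04],
  [0.006, 0, 0, 0, 0, 0, 0.04],
  [0, 0, 0, 0, 0, 0, 0.04],
])

```text
t: 9.28
tool_pos: [0.5349, 0.2138, 0.0344]
orientation: [0.211, 1.563, -0.213]
ft_force: [-0.7, 0.2, -0.9]
opening: 0.543
```

>>> step_arm([
  [0.003, 0, 0, 0, 0, 0, 0.04],
  [0, 0, 0, 0, 0, 0, 0.04],
])

```text
t: 9.45
tool_pos: [0.5359, 0.2143, 0.0328]
orientation: [0.212, 1.561, -0.212]
ft_force: [-0.2, -0.1, -1.4]
opening: 0.541
```

```bash
python3 -c "
from h import *
st()"
```

```text
press frame [-3.1  0.1 32.8] yaw err deg -0.05 down [-0.001 -0.    -1.   ] F [-0.2 -0.1 -1.4] open 49.7 t 9.45
```

>>> step_arm([
  [0.005, 0, 0, 0, 0, 0, 0.04],
  [0.002, 0, 0, 0, 0, 0, 0.04],
  [0, 0, 0, 0, 0, 0, 0.04],
  [0, 0, 0, 0, 0, 0, 0.04],
])

```text
t: 9.78
tool_pos: [0.536, 0.2143, 0.0261]
orientation: [0.212, 1.561, -0.212]
ft_force: [0.5, 0.7, -0.2]
opening: 0.544
```

```bash
python3 -c "
from h import *
st()
s,t,M=tcp()
u=[*t[:2],.16,1.302]
plan([u,(.478,-.0968,.18,-.469),(.478,-.0968,.06,-.469)],.07,start=[*t,1.302],vm=.039)"
```

```text
press frame [-2.9  0.1 26.1] yaw err deg -0.05 down [-0. -0. -1.] F [ 0.5  0.7 -0.2] open 49.9 t 9.7833
-> [np.float64(0.5360091631674487), np.float64(0.21425099623501367), 0.16, 1.302] 4 rows
[[-0.0335,0.0,0.0,0.0,0.0,0.0,0.07],[-0.0334,0.0,0.0,0.0,0.0,0.0,0.07],[-0.0335,0.0,0.0,0.0,0.0,0.0,0.07],[-0.0335,0.0,0.0,0.0,0.0,0.0,0.07]]
-> (0.478, -0.0968, 0.18, -0.469) 16 rows
[[-0.0012,-0.0197,0.0017,6.34,0.0,0.0,0.07],[-0.0013,-0.0194,0.0038,6.34,0.0,0.0,0.07],[-0.0012,-0.0189,0.006,6.35,0.0,0.0,0.07],[-0.0013,-0.0181,0.008,6.34,0.0,0.0,0.07],[-0.0012,-0.0171,0.0099,6.34,0.0,0.0,0.07]]
[[-0.0013,-0.0158,0.0118,6.34,0.0,0.0,0.07],[-0.0012,-0.0145,0.0134,6.34,0.0,0.0,0.07],[-0.0013,-0.0129,0.015,6.35,0.0,0.0,0.07],[-0.0012,-0.0112,0.0163,6.34,0.0,0.0,0.07],[-0.0013,-0.0093,0.0175,6.34,0.0,0.0,0.07]]
[[-0.0012,-0.0074,0.0184,6.34,0.0,0.0,0.07],[-0.0013,-0.0052,0.019,6.34,0.0,0.0,0.07],[-0.0012,-0.0031,0.0195,6.35,0.0,0.0,0.07],[-0.0013,-0.001,0.0198,6.34,0.0,0.0,0.07],[-0.0012,0.0013,0.0197,6.34,0.0,0.0,0.07]]
[[-0.0013,0.0034,0.0195,6.34,0.0,0.0,0.07]]
-> (0.478, -0.0968, 0.06, -0.469) 4 rows
[[0.03,0.0,0.0,0.0,0.0,0.0,0.07],[0.03,0.0,0.0,0.0,0.0,0.0,0.07],[0.03,0.0,0.0,0.0,0.0,0.0,0.07],[0.03,0.0,0.0,0.0,0.0,0.0,0.07]]
```

>>> step_arm([
  [0, 0, 0, 0, 0, 0, 0.07],
  [0, 0, 0, 0, 0, 0, 0.07],
  [0, 0, 0, 0, 0, 0, 0.07],
  [-0.015, 0, 0, 0, 0, 0, 0.07],
  [-0.03, 0, 0, 0, 0, 0, 0.07],
])

```text
t: 10.2
tool_pos: [0.5331, 0.213, 0.0684]
orientation: [0.209, 1.567, -0.215]
ft_force: [-1.2, -0.6, 0.3]
opening: 0.765
```

>>> step_arm([
  [-0.039, 0, 0, 0, 0, 0, 0.07],
  [-0.039, 0, 0, 0, 0, 0, 0.07],
  [-0.02, 0, 0, 0, 0, 0, 0.07],
])

```text
t: 10.45
tool_pos: [0.5381, 0.2153, 0.1741]
orientation: [0.214, 1.555, -0.209]
ft_force: [0.7, 1.2, 0.3]
opening: 0.763
```

>>> step_arm([
  [-0.001, -0.0195, 0.0015, 6.3, 0, 0, 0.08],
  [-0.001, -0.0195, 0.004, 6.4, 0, 0, 0.08],
  [-0.001, -0.019, 0.006, 6.3, 0, 0, 0.08],
  [-0.001, -0.018, 0.008, 6.4, 0, 0, 0.08],
  [-0.001, -0.017, 0.01, 6.3, 0, 0, 0.08],
])

```text
t: 10.87
tool_pos: [0.5178, 0.1163, 0.1746]
orientation: [0.648, 1.472, -0.647]
ft_force: [0.3, 0.2, -0.2]
opening: 0.871
```

>>> step_arm([
  [-0.001, -0.016, 0.012, 6.3, 0, 0, 0.08],
  [-0.001, -0.0145, 0.0135, 6.4, 0, 0, 0.08],
  [-0.001, -0.013, 0.015, 6.3, 0, 0, 0.08],
  [-0.001, -0.011, 0.0165, 6.4, 0, 0, 0.08],
  [-0.001, -0.0095, 0.0175, 6.3, 0, 0, 0.08],
])

```text
t: 11.28
tool_pos: [0.4997, 0.0186, 0.1795]
orientation: [1.069, 1.292, -1.068]
ft_force: [1.1, -0.2, -0.6]
opening: 0.873
```

>>> step_arm([
  [-0.001, -0.0075, 0.0185, 6.3, 0, 0, 0.08],
  [-0.001, -0.005, 0.019, 6.4, 0, 0, 0.08],
  [-0.001, -0.003, 0.0195, 6.3, 0, 0, 0.08],
  [-0.001, -0.001, 0.02, 6.4, 0, 0, 0.08],
  [-0.001, 0.0015, 0.0195, 6.3, 0, 0, 0.08],
])

```text
t: 11.7
tool_pos: [0.4819, -0.0788, 0.1845]
orientation: [1.473, 1.014, -1.472]
ft_force: [-0.1, -0.3, -0.2]
opening: 0.87
```

>>> step_arm([
  [0, 0.0035, 0.0195, 6.4, 0, 0, 0.08],
  [0.03, 0, 0, 0, 0, 0, 0.08],
  [0.03, 0, 0, 0, 0, 0, 0.08],
  [0.03, 0, 0, 0, 0, 0, 0.08],
  [0, 0, 0, 0, 0, 0, 0.08],
])

```text
t: 12.12
tool_pos: [0.4744, -0.0967, 0.0898]
orientation: [1.542, 0.954, -1.554]
ft_force: [-1.9, 0.5, 0.1]
opening: 0.871
```

>>> step_arm([
  [0, 0, 0, 0, 0, 0, 0.08],
  [0, 0, 0, 0, 0, 0, 0.08],
])

```text
t: 12.28
tool_pos: [0.4795, -0.0975, 0.0954]
orientation: [1.547, 0.948, -1.546]
ft_force: [-0.9, -0.9, -0.3]
opening: 0.872
```

```bash
python3 - <<'E'
from h import *
plan([(.478,-.0968,.003,-.469)],.08,vm=.035)
t=env.grab_frame("top")[190:285,125:250]; s=env.grab_frame("side")[140:240,270:350]
cv2.imwrite("pics/p1.png",np.hstack([cv2.resize(t,(525,400),interpolation=2),cv2.resize(s,(270,400),interpolation=2)]))
for n in("top","side"):
  for d in env.cut_out("cork_pad",n)[:2]:
    ys,xs=np.nonzero(d["mask"]); P=pf(ray(n,np.c_[xs,ys],.038)); r=cv2.minAreaRect(P[:,:2].astype(np.float32)); print(n,round(d["score"],2),[np.round(v,1) for v in r])
E
```

```text
-> (0.478, -0.0968, 0.003, -0.469) 3 rows
[[0.0308,-0.0006,0.0,-0.03,-0.02,-0.07,0.08],[0.0308,-0.0005,0.0,-0.02,-0.0,0.0,0.08],[0.0308,-0.0006,0.0,-0.03,-0.0,0.0,0.08]]
top 0.68 [array([-0.8, -1.6]), array([90.9, 53.3]), np.float64(0.2)]
side 0.61 [array([ 303.5, -571.7]), array([144.5,  72.3]), np.float64(10.3)]
```

View pics/p1.png

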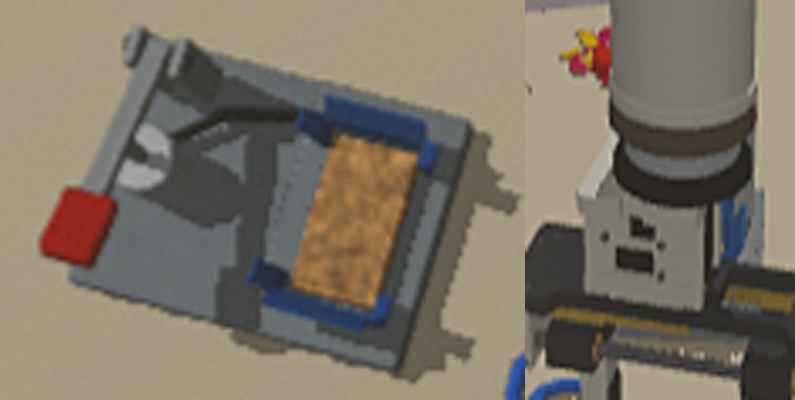

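>>> step_arm([
  [0.03, -0.0005, 0, 0, 0, 0, 0.07],
  [0.03, 0, 0, 0, 0, 0, 0.07],
  [0.025, 0, 0, 0, 0, 0, 0.07],
  [0, 0, 0, 0, 0, 0, 0.07],
  [0, 0, 0, 0, 0, 0, 0.07],
])

```text
t: 12.9
tool_pos: [0.4775, -0.0971, 0.0091]
orientation: [1.546, 0.95, -1.548]
ft_force: [-0.2, -0.1, -0.2]
opening: 0.763
```

>>> step_arm([
  [0, 0, 0, 0, 0, 0, 0.07],
])

```text
t: 12.98
tool_pos: [0.4793, -0.0974, 0.0106]
orientation: [1.548, 0.947, -1.545]
ft_force: [1.0, 0.2, -0.3]
opening: 0.761
```

>>> step_arm([
  [0.0075, -0.001, 0, 0, 0, 0, 0.07],
  [0, 0, 0, 0, 0, 0, 0.07],
  [0, 0, 0, 0, 0, 0, 0.04],
  [0, 0, 0, 0, 0, 0, 0.04],
  [0, 0, 0, 0, 0, 0, 0.04],
])

```text
t: 13.4
tool_pos: [0.4776, -0.0967, 0.0022]
orientation: [1.547, 0.948, -1.546]
ft_force: [1.3, -0.1, 1.0]
opening: 0.592
```

>>> step_arm([
  [0, 0, 0, 0, 0, 0, 0.04],
  [0, 0, 0, 0, 0, 0, 0.04],
  [0, 0, 0, 0, 0, 0, 0.04],
])

```text
t: 13.65
tool_pos: [0.4775, -0.0967, 0.002]
orientation: [1.547, 0.948, -1.546]
ft_force: [-1.1, -0.3, 4.6]
opening: 0.542
```

>>> step_arm([
  [-0.02, 0, 0, 0, 0, 0, 0.04],
  [-0.038, 0, 0, 0, 0, 0, 0.04],
  [-0.04, 0, 0, 0, 0, 0, 0.04],
  [-0.04, 0, 0, 0, 0, 0, 0.04],
  [-0.04, 0, 0, 0, 0, 0, 0.04],
])

```text
t: 14.07
tool_pos: [0.4765, -0.0967, 0.1812]
orientation: [1.546, 0.949, -1.548]
ft_force: [1.1, -0.6, -1.7]
opening: 0.54
```

>>> step_arm([
  [0, 0, 0, 0, 0, 0, 0.04],
  [0, 0, 0, 0, 0, 0, 0.04],
])

```text
t: 14.23
tool_pos: [0.4792, -0.0969, 0.1823]
orientation: [1.55, 0.945, -1.541]
ft_force: [-0.9, -0.2, -1.0]
opening: 0.542
```

```bash
python3 - <<'E'
from h import *
st()
s,t,M=tcp();plan([(PP[0],PP[1],t[2],1.302)],.04,vm=.04)
E
```

```text
press frame [  24.9 -314.9  182.3] yaw err deg -101.55 down [ 0.006 -0.    -1.   ] F [-0.9 -0.2 -1. ] open 49.8 t 14.2333
-> (0.5388, 0.2134, np.float64(0.18227277993243288), 1.302) 16 rows
[[0.0,-0.0055,-0.019,-6.35,-0.13,-0.31,0.04],[0.0,-0.0033,-0.0194,-6.34,-0.0,-0.0,0.04],[0.0,-0.0012,-0.0197,-6.35,-0.0,-0.0,0.04],[0.0,0.0011,-0.0198,-6.35,-0.0,-0.0,0.04],[0.0,0.0031,-0.0194,-6.34,-0.0,-0.0,0.04]]
[[0.0,0.0054,-0.0191,-6.35,-0.0,-0.0,0.04],[0.0,0.0074,-0.0183,-6.35,-0.0,-0.0,0.04],[0.0,0.0093,-0.0173,-6.34,-0.0,-0.0,0.04],[0.0,0.0113,-0.0163,-6.35,-0.0,-0.0,0.04],[0.0,0.013,-0.0149,-6.35,-0.0,-0.0,0.04]]
[[0.0,0.0145,-0.0133,-6.34,-0.0,-0.0,0.04],[0.0,0.0159,-0.0117,-6.35,-0.0,-0.0,0.04],[0.0,0.0171,-0.0099,-6.35,-0.0,-0.0,0.04],[0.0,0.0181,-0.0079,-6.34,0.0,-0.0,0.04],[0.0,0.0189,-0.0058,-6.35,0.0,-0.0,0.04]]
[[0.0,0.0194,-0.0037,-6.35,0.0,-0.0,0.04]]
```

>>> step_arm([
  [0, -0.0055, -0.019, -6.4, 0, 0, 0.04],
  [0, -0.0035, -0.0195, -6.3, 0, 0, 0.04],
  [0, -0.001, -0.0195, -6.4, 0, 0, 0.04],
  [0, 0.001, -0.02, -6.3, 0, 0, 0.04],
  [0, 0.003, -0.0195, -6.4, 0, 0, 0.04],
])

```text
t: 14.65
tool_pos: [0.4941, 0.0014, 0.1777]
orientation: [1.141, 1.253, -1.145]
ft_force: [-1.0, 0.2, 1.0]
opening: 0.544
```

>>> step_arm([
  [0, 0.0055, -0.019, -6.3, 0, 0, 0.04],
  [0, 0.0075, -0.0185, -6.4, 0, 0, 0.04],
  [0, 0.0095, -0.0175, -6.3, 0, 0, 0.04],
  [0, 0.0115, -0.0165, -6.4, 0, 0, 0.04],
  [0, 0.013, -0.015, -6.3, 0, 0, 0.04],
])

```text
t: 15.07
tool_pos: [0.5131, 0.099, 0.1775]
orientation: [0.722, 1.45, -0.726]
ft_force: [0.5, -0.4, 0.2]
opening: 0.542
```

>>> step_arm([
  [0, 0.0145, -0.0135, -6.4, 0, 0, 0.04],
  [0, 0.016, -0.0115, -6.3, 0, 0, 0.04],
  [0, 0.017, -0.01, -6.4, 0, 0, 0.04],
  [0, 0.018, -0.008, -6.3, 0, 0, 0.04],
  [0, 0.019, -0.006, -6.4, 0, 0, 0.04],
])

```text
t: 15.48
tool_pos: [0.5313, 0.1959, 0.1773]
orientation: [0.291, 1.555, -0.294]
ft_force: [0.2, 0.3, 0.1]
opening: 0.542
```

>>> step_arm([
  [0.0, 0.0195, -0.0035, -6.3, 0, 0, 0.04],
  [0.03, 0, 0, 0, 0, 0, 0.04],
  [0.03, 0, 0, 0, 0, 0, 0.04],
  [0.03, 0, 0, 0, 0, 0, 0.04],
  [0, 0, 0, 0, 0, 0, 0.04],
])

```text
t: 15.9
tool_pos: [0.5305, 0.2124, 0.0819]
orientation: [0.205, 1.573, -0.216]
ft_force: [-1.4, -0.0, -1.4]
opening: 0.542
```

>>> step_arm([
  [0, 0, 0, 0, 0, 0, 0.04],
  [0, 0, 0, 0, 0, 0, 0.04],
  [0, 0, 0, 0, 0, 0, 0.04],
])

```text
t: 16.15
tool_pos: [0.5379, 0.2153, 0.0913]
orientation: [0.212, 1.558, -0.209]
ft_force: [-0.6, -0.6, 0.6]
opening: 0.543
```

```bash
python3 - <<'E'
from h import *
st(); s,t,M=tcp()
b=env.grab_frame("side")[140:240,270:350]; cv2.imwrite("pics/f1.png",cv2.resize(b,None,fx=6,fy=6,interpolation=2))
q=proj("side",box(t[0],t[1],PP[2],.09,.05,t[2]-.002,t[2]+.012))
print(((q-[270,140]+.5)*6-.5).round().tolist())
for d in env.cut_out("flower_tile","side"): print(d["score"],((np.array(d["extent"]).reshape(2,2)-[270,140]+.5)*6).round().tolist())
E
```

```text
press frame [-1.4  1.6 91.3] yaw err deg 0.04 down [ 0.002  0.001 -1.   ] F [-0.6 -0.6  0.6] open 49.9 t 16.15
[[138.0, 309.0], [148.0, 256.0], [349.0, 316.0], [352.0, 262.0], [137.0, 280.0], [147.0, 227.0], [350.0, 286.0], [353.0, 233.0]]
0.79 [[146.0, 210.0], [376.0, 314.0]]
```

View pics/f1.png

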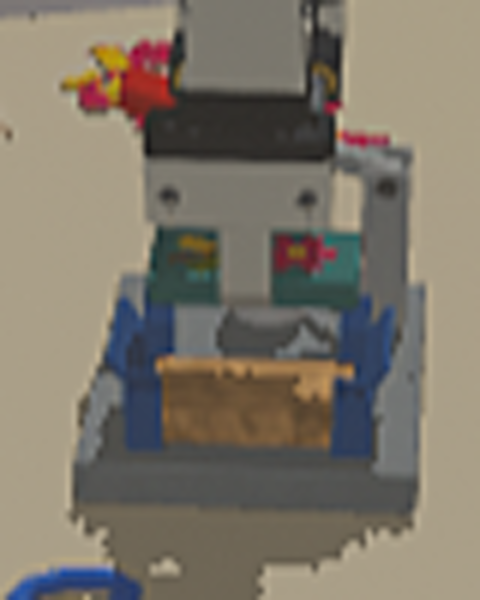

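>>> step_arm([
  [0, -0.0015, -0.002, 0, 0, 0, 0.04],
  [0.012, 0, 0, 0, 0, 0, 0.04],
  [0.01, 0, 0, 0, 0, 0, 0.04],
  [0, 0, 0, 0, 0, 0, 0.04],
  [0, 0, 0, 0, 0, 0, 0.04],
])

```text
t: 16.67
tool_pos: [0.5333, 0.2134, 0.0664]
orientation: [0.209, 1.563, -0.211]
ft_force: [-0.3, -0.4, -0.7]
opening: 0.541
```

```bash
python3 -c "
from h import *
st()"
```

```text
press frame [-5.3 -1.4 66.4] yaw err deg 0.05 down [-0.003 -0.001 -1.   ] F [-0.3 -0.4 -0.7] open 49.7 t 16.6667
```

>>> step_arm([
  [0.006, 0.001, 0.0015, 0, 0, 0, 0.04],
  [0.006, 0, 0, 0, 0, 0, 0.04],
  [0.005, 0, 0, 0, 0, 0, 0.04],
  [0, 0, 0, 0, 0, 0, 0.04],
  [0, 0, 0, 0, 0, 0, 0.04],
])

```text
t: 17.08
tool_pos: [0.5357, 0.2143, 0.0501]
orientation: [0.21, 1.562, -0.211]
ft_force: [-0.6, -0.3, -0.3]
opening: 0.543
```

```bash
python3 -c "
from h import *
st()"
```

```text
press frame [-3.3  0.1 50.1] yaw err deg 0.05 down [-0.001 -0.    -1.   ] F [-0.6 -0.3 -0.3] open 49.9 t 17.0833
```

>>> step_arm([
  [0.005, 0, 0, 0, 0, 0, 0.04],
  [0.004, 0, 0, 0, 0, 0, 0.04],
  [0, 0, 0, 0, 0, 0, 0.04],
  [0, 0, 0, 0, 0, 0, 0.04],
])

```text
t: 17.42
tool_pos: [0.5359, 0.2144, 0.0414]
orientation: [0.21, 1.561, -0.211]
ft_force: [-0.3, -0.1, -0.3]
opening: 0.543
```

```bash
python3 -c "
from h import *
st()
s,t,M=tcp()
plan([(.4832,-.3108,.175,-.833)],.075,start=[t[0],t[1],.175,1.302],vm=.04)"
```

```text
press frame [-3.1  0.2 41.4] yaw err deg 0.05 down [-0.001 -0.    -1.   ] F [-0.3 -0.1 -0.3] open 49.9 t 17.4167
-> (0.4832, -0.3108, 0.175, -0.833) 19 rows
[[0.0,-0.0274,0.0047,6.44,0.0,0.0,0.075],[0.0,-0.0267,0.0077,6.44,0.0,0.0,0.075],[0.0,-0.0256,0.0106,6.43,0.0,0.0,0.075],[0.0,-0.0243,0.0135,6.44,0.0,0.0,0.075],[0.0,-0.0227,0.0161,6.44,0.0,0.0,0.075]]
[[0.0,-0.0207,0.0185,6.44,0.0,0.0,0.075],[0.0,-0.0184,0.0208,6.44,0.0,0.0,0.075],[0.0,-0.0161,0.0227,6.44,0.0,0.0,0.075],[0.0,-0.0134,0.0243,6.43,0.0,0.0,0.075],[0.0,-0.0105,0.0257,6.44,0.0,0.0,0.075]]
[[0.0,-0.0077,0.0267,6.44,0.0,0.0,0.075],[0.0,-0.0046,0.0274,6.44,0.0,0.0,0.075],[0.0,-0.0014,0.0277,6.44,0.0,0.0,0.075],[0.0,0.0016,0.0278,6.44,0.0,0.0,0.075],[0.0,0.0047,0.0273,6.43,0.0,0.0,0.075]]
[[0.0,0.0078,0.0267,6.44,0.0,0.0,0.075],[0.0,0.0107,0.0256,6.44,0.0,0.0,0.075],[0.0,0.0135,0.0243,6.44,0.0,0.0,0.075],[0.0,0.0162,0.0226,6.44,0.0,0.0,0.075]]
```

>>> step_arm([
  [0, 0, 0, 0, 0, 0, 0.068],
  [0, 0, 0, 0, 0, 0, 0.068],
  [0, 0, 0, 0, 0, 0, 0.068],
  [-0.015, 0, 0, 0, 0, 0, 0.068],
  [-0.03, 0, 0, 0, 0, 0, 0.068],
])

```text
t: 17.83
tool_pos: [0.5332, 0.2132, 0.0839]
orientation: [0.208, 1.567, -0.213]
ft_force: [0.0, 0.2, 0.2]
opening: 0.743
```

>>> step_arm([
  [-0.039, 0, 0, 0, 0, 0, 0.075],
  [-0.039, 0, 0, 0, 0, 0, 0.075],
  [-0.015, 0, 0, 0, 0, 0, 0.075],
])

```text
t: 18.08
tool_pos: [0.5389, 0.2158, 0.1855]
orientation: [0.213, 1.554, -0.207]
ft_force: [0.3, 0.4, 0.6]
opening: 0.814
```

>>> step_arm([
  [0, -0.0275, 0.0045, 6.4, 0, 0, 0.08],
  [0, -0.0265, 0.0075, 6.5, 0, 0, 0.08],
  [0, -0.0255, 0.0105, 6.4, 0, 0, 0.08],
  [0, -0.0245, 0.0135, 6.5, 0, 0, 0.08],
  [0, -0.0225, 0.016, 6.4, 0, 0, 0.08],
])

```text
t: 18.5
tool_pos: [0.5217, 0.0754, 0.1802]
orientation: [0.653, 1.47, -0.652]
ft_force: [1.0, -0.7, -0.2]
opening: 0.871
```

>>> step_arm([
  [0, -0.0205, 0.0185, 6.4, 0, 0, 0.08],
  [0, -0.0185, 0.021, 6.5, 0, 0, 0.08],
  [0, -0.016, 0.0225, 6.4, 0, 0, 0.08],
  [0, -0.0135, 0.0245, 6.5, 0, 0, 0.08],
  [0, -0.0105, 0.0255, 6.4, 0, 0, 0.08],
])

```text
t: 18.92
tool_pos: [0.5081, -0.0628, 0.1801]
orientation: [1.081, 1.286, -1.08]
ft_force: [0.3, 0.0, -0.7]
opening: 0.871
```

>>> step_arm([
  [0, -0.0075, 0.0265, 6.4, 0, 0, 0.08],
  [0, -0.0045, 0.0275, 6.5, 0, 0, 0.08],
  [0, -0.0015, 0.0275, 6.4, 0, 0, 0.08],
  [0, 0.0015, 0.028, 6.5, 0, 0, 0.08],
  [0, 0.0045, 0.0275, 6.4, 0, 0, 0.08],
])

```text
t: 19.33
tool_pos: [0.4941, -0.2008, 0.1801]
orientation: [1.49, 0.999, -1.489]
ft_force: [-0.6, -0.3, -1.2]
opening: 0.874
```

>>> step_arm([
  [0, 0.008, 0.0265, 6.4, 0, 0, 0.08],
  [0, 0.0105, 0.0255, 6.5, 0, 0, 0.08],
  [0, 0.0135, 0.0245, 6.4, 0, 0, 0.08],
  [0, 0.016, 0.0225, 6.5, 0, 0, 0.08],
  [0, 0, 0, 0, 0, 0, 0.08],
])

```text
t: 19.75
tool_pos: [0.4812, -0.3169, 0.1805]
orientation: [1.797, 0.677, -1.799]
ft_force: [-0.4, -0.6, 0.1]
opening: 0.87
```

>>> step_arm([
  [0.03, 0, 0, 0, 0, 0, 0.08],
  [0.03, 0, 0, 0, 0, 0, 0.08],
  [0, 0, 0, 0, 0, 0, 0.08],
  [0, 0, 0, 0, 0, 0, 0.08],
  [0, 0, 0, 0, 0, 0, 0.08],
])

```text
t: 20.17
tool_pos: [0.4838, -0.31, 0.1209]
orientation: [1.791, 0.692, -1.79]
ft_force: [0.1, -0.7, 0.5]
opening: 0.869
```

```bash
python3 - <<'E'
from h import *
plan([(.4832,-.3108,.004,-.833)],.08,vm=.035)
t=env.grab_frame("top")[190:285,125:250]; s=env.grab_frame("side")[140:240,270:350]; f=env.grab_frame("side")[290:410,290:410]
cv2.imwrite("pics/p2.png",np.hstack([cv2.resize(t,(420,400),interpolation=2)[:, :],cv2.resize(f,(380,400),interpolation=2)]))
for d in env.cut_out("flower_tile","top")[:2]:
    ys,xs=np.nonzero(d["mask"]); P=pf(ray("top",np.c_[xs,ys],.052)); r=cv2.minAreaRect(P[:,:2].astype(np.float32)); print(round(d["score"],2),[np.round(v,1) for v in r])
E
```

```text
-> (0.4832, -0.3108, 0.004, -0.833) 4 rows
[[0.0292,0.0,0.0002,0.0,-0.02,-0.05,0.08],[0.0292,0.0001,0.0003,0.0,0.0,-0.0,0.08],[0.0292,0.0,0.0002,0.0,0.0,-0.0,0.08],[0.0293,0.0001,0.0003,0.0,0.0,-0.0,0.08]]
0.8 [array([-1.4,  0.3]), array([90.8, 53.6]), np.float64(0.7)]
```

View pics/p2.png

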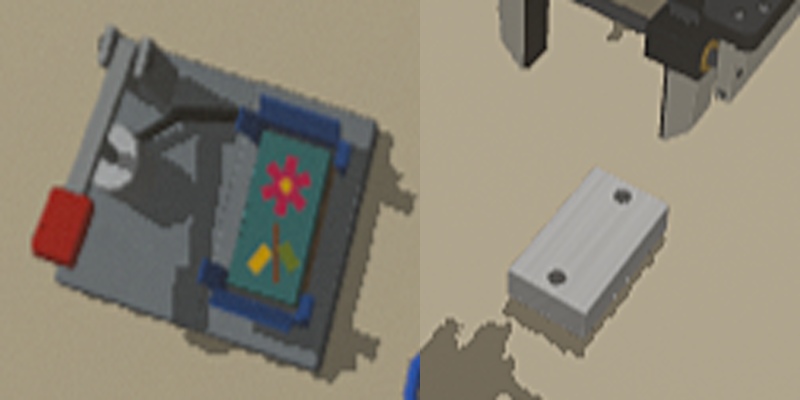

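>>> step_arm([
  [0.03, 0, 0, 0, 0, 0, 0.075],
  [0.03, 0, 0, 0, 0, 0, 0.07],
  [0.03, 0, 0, 0, 0, 0, 0.07],
  [0.015, 0, 0, 0, 0, 0, 0.07],
  [0, 0, 0, 0, 0, 0, 0.07],
], grip_force=40)

```text
t: 20.78
tool_pos: [0.4813, -0.3084, 0.012]
orientation: [1.789, 0.697, -1.796]
ft_force: [-0.1, 0.3, 0.3]
opening: 0.762
```

>>> step_arm([
  [0, 0, 0, 0, 0, 0, 0.07],
  [0, 0, 0, 0, 0, 0, 0.07],
  [0, 0, 0, 0, 0, 0, 0.07],
])

```text
t: 21.03
tool_pos: [0.4846, -0.3108, 0.0166]
orientation: [1.793, 0.689, -1.788]
ft_force: [0.3, 0.1, -0.1]
opening: 0.761
```

>>> step_arm([
  [0.008, 0, 0, 0, 0, 0, 0.065],
  [0.005, 0, 0, 0, 0, 0, 0.065],
  [0, 0, 0, 0, 0, 0, 0.065],
  [0, 0, 0, 0, 0, 0, 0.04],
  [0, 0, 0, 0, 0, 0, 0.04],
])

```text
t: 21.45
tool_pos: [0.4831, -0.3099, 0.0016]
orientation: [1.791, 0.692, -1.792]
ft_force: [-0.6, 0.4, 0.3]
opening: 0.607
```

>>> step_arm([
  [0, 0, 0, 0, 0, 0, 0.04],
  [0, 0, 0, 0, 0, 0, 0.04],
  [0, 0, 0, 0, 0, 0, 0.04],
  [0, 0, 0, 0, 0, 0, 0.04],
])

```text
t: 21.78
tool_pos: [0.4833, -0.31, 0.0018]
orientation: [1.791, 0.692, -1.791]
ft_force: [1.0, -1.2, -0.8]
opening: 0.545
```

>>> step_arm([
  [-0.015, 0, 0, 0, 0, 0, 0.04],
  [-0.03, 0, 0, 0, 0, 0, 0.04],
  [-0.04, 0, 0, 0, 0, 0, 0.04],
  [-0.04, 0, 0, 0, 0, 0, 0.04],
  [-0.04, 0, 0, 0, 0, 0, 0.04],
])

```text
t: 22.2
tool_pos: [0.482, -0.3092, 0.1675]
orientation: [1.79, 0.694, -1.794]
ft_force: [1.7, 0.5, -2.9]
opening: 0.541
```

>>> step_arm([
  [-0.02, 0, 0, 0, 0, 0, 0.04],
  [0, 0, 0, 0, 0, 0, 0.04],
  [0, 0, 0, 0, 0, 0, 0.04],
])

```text
t: 22.45
tool_pos: [0.4835, -0.3098, 0.1874]
orientation: [1.792, 0.691, -1.789]
ft_force: [-1.2, 0.8, -3.7]
opening: 0.541
```

```bash
python3 - <<'E'
from h import *
st()
s,t,M=tcp();print(t);plan([(PP[0],PP[1],t[2],1.302)],.04,vm=.04)
E
```

```text
press frame [  85.6 -519.1  187.4] yaw err deg -122.34 down [ 0.002 -0.    -1.   ] F [-1.2  0.8 -3.7] open 49.7 t 22.45
[ 0.48354254 -0.30976651  0.18742472]
-> (0.5388, 0.2134, np.float64(0.1874247196716719), 1.302) 19 rows
[[-0.0,-0.0184,-0.0207,-6.44,-0.06,-0.09,0.04],[0.0,-0.016,-0.0226,-6.44,-0.0,0.0,0.04],[0.0,-0.0134,-0.0242,-6.44,-0.0,0.0,0.04],[0.0,-0.0105,-0.0256,-6.43,-0.0,-0.0,0.04],[0.0,-0.0076,-0.0267,-6.44,-0.0,-0.0,0.04]]
[[0.0,-0.0046,-0.0273,-6.44,-0.0,-0.0,0.04],[0.0,-0.0015,-0.0276,-6.44,-0.0,-0.0,0.04],[0.0,0.0016,-0.0277,-6.44,-0.0,-0.0,0.04],[0.0,0.0047,-0.0272,-6.44,-0.0,-0.0,0.04],[0.0,0.0078,-0.0266,-6.44,-0.0,-0.0,0.04]]
[[0.0,0.0107,-0.0256,-6.44,-0.0,-0.0,0.04],[0.0,0.0134,-0.0241,-6.43,-0.0,-0.0,0.04],[0.0,0.0162,-0.0226,-6.44,-0.0,-0.0,0.04],[0.0,0.0185,-0.0206,-6.44,-0.0,-0.0,0.04],[0.0,0.0207,-0.0183,-6.44,-0.0,-0.0,0.04]]
[[0.0,0.0226,-0.016,-6.44,-0.0,-0.0,0.04],[0.0,0.0243,-0.0132,-6.44,-0.0,-0.0,0.04],[0.0,0.0257,-0.0105,-6.44,0.0,-0.0,0.04],[0.0,0.0266,-0.0076,-6.44,0.0,-0.0,0.04]]
```

Plate held. Carrying it over the press.

>>> step_arm([
  [0, -0.0185, -0.0205, -6.4, 0, 0, 0.04],
  [0, -0.016, -0.0225, -6.5, 0, 0, 0.04],
  [0, -0.0135, -0.024, -6.4, 0, 0, 0.04],
  [0, -0.0105, -0.0255, -6.5, 0, 0, 0.04],
  [0, -0.0075, -0.0265, -6.4, 0, 0, 0.04],
])

```text
t: 22.87
tool_pos: [0.4951, -0.1706, 0.1838]
orientation: [1.4, 1.076, -1.406]
ft_force: [0.6, 0.5, -3.5]
opening: 0.54
```

>>> step_arm([
  [0, -0.0045, -0.0275, -6.4, 0, 0, 0.04],
  [0, -0.0015, -0.0275, -6.5, 0, 0, 0.04],
  [0, 0.0015, -0.0275, -6.4, 0, 0, 0.04],
  [0, 0.0045, -0.027, -6.5, 0, 0, 0.04],
  [0, 0.008, -0.0265, -6.4, 0, 0, 0.04],
])

```text
t: 23.28
tool_pos: [0.5094, -0.0339, 0.1839]
orientation: [0.986, 1.34, -0.991]
ft_force: [0.4, 0.2, -3.6]
opening: 0.542
```

>>> step_arm([
  [0, 0.0105, -0.0255, -6.4, 0, 0, 0.04],
  [0, 0.0135, -0.024, -6.5, 0, 0, 0.04],
  [0, 0.016, -0.0225, -6.4, 0, 0, 0.04],
  [0, 0.0185, -0.0205, -6.5, 0, 0, 0.04],
  [0, 0.0205, -0.0185, -6.4, 0, 0, 0.04],
])

```text
t: 23.7
tool_pos: [0.5237, 0.1029, 0.1837]
orientation: [0.556, 1.503, -0.56]
ft_force: [1.9, -0.5, -3.5]
opening: 0.542
```

>>> step_arm([
  [0, 0.0225, -0.016, -6.4, 0, 0, 0.04],
  [0, 0.0245, -0.013, -6.5, 0, 0, 0.04],
  [0, 0.0255, -0.0105, -6.4, 0, 0, 0.04],
  [0, 0.0265, -0.0075, -6.5, 0, 0, 0.04],
  [0, 0, 0, 0, 0, 0, 0.04],
])

```text
t: 24.12
tool_pos: [0.535, 0.2191, 0.1838]
orientation: [0.202, 1.567, -0.197]
ft_force: [-0.5, 2.6, -3.0]
opening: 0.54
```

>>> step_arm([
  [0.03, 0, 0, 0, 0, 0, 0.04],
  [0.03, 0, 0, 0, 0, 0, 0.04],
  [0.02, 0, 0, 0, 0, 0, 0.04],
  [0, 0, 0, 0, 0, 0, 0.04],
  [0, 0, 0, 0, 0, 0, 0.04],
])

```text
t: 24.53
tool_pos: [0.535, 0.2105, 0.1036]
orientation: [0.208, 1.567, -0.213]
ft_force: [0.2, 0.3, -2.6]
opening: 0.546
```

>>> step_arm([
  [0, 0, 0, 0, 0, 0, 0.04],
  [0, 0, 0, 0, 0, 0, 0.04],
  [0, 0, 0, 0, 0, 0, 0.04],
])

```text
t: 24.78
tool_pos: [0.5389, 0.212, 0.1082]
orientation: [0.212, 1.558, -0.209]
ft_force: [-0.3, -0.2, -2.6]
opening: 0.542
```

```bash
python3 - <<'E'
from h import *
st(); s,t,M=tcp()
b=env.grab_frame("side")[140:240,270:350]; cv2.imwrite("pics/q1.png",cv2.resize(b,None,fx=6,fy=6,interpolation=2))
q=proj("side",box(t[0],t[1],PP[2],.09,.05,t[2]-.002,t[2]+.018))
print(((q-[270,140]+.5)*6-.5).round().tolist())
E
```

```text
press frame [  0.4  -1.3 108.2] yaw err deg 0.04 down [ 0.002  0.001 -1.   ] F [-0.3 -0.2 -2.6] open 49.7 t 24.7833
[[141.0, 277.0], [151.0, 224.0], [354.0, 283.0], [357.0, 230.0], [140.0, 234.0], [150.0, 183.0], [355.0, 240.0], [358.0, 189.0]]
```

View pics/q1.png

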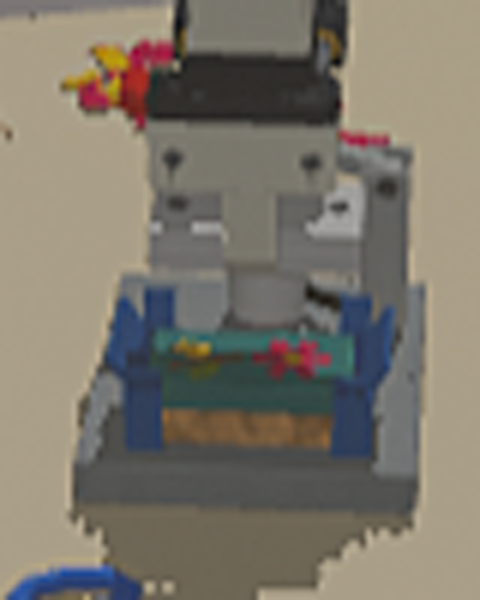

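>>> step_arm([
  [0.015, 0, 0, 0, 0, 0, 0.04],
  [0.015, 0, 0, 0, 0, 0, 0.04],
  [0, 0, 0, 0, 0, 0, 0.04],
  [0, 0, 0, 0, 0, 0, 0.04],
  [0, 0, 0, 0, 0, 0, 0.04],
])

```text
t: 25.25
tool_pos: [0.5384, 0.2118, 0.0777]
orientation: [0.211, 1.559, -0.21]
ft_force: [-0.2, 1.0, -2.5]
opening: 0.538
```

```bash
python3 -c "
from h import *
st()"
```

```text
press frame [ 0.1 -1.6 77.7] yaw err deg 0.04 down [ 0.001  0.001 -1.   ] F [-0.2  1.  -2.5] open 49.4 t 25.25
```

>>> step_arm([
  [0.006, 0.0018, -0.001, 0, 0, 0, 0.04],
  [0.006, 0, 0, 0, 0, 0, 0.04],
  [0.005, 0, 0, 0, 0, 0, 0.04],
  [0, 0, 0, 0, 0, 0, 0.04],
  [0, 0, 0, 0, 0, 0, 0.04],
])

```text
t: 25.67
tool_pos: [0.5368, 0.2134, 0.0591]
orientation: [0.21, 1.562, -0.211]
ft_force: [-0.0, -0.2, -3.3]
opening: 0.543
```

```bash
python3 -c "
from h import *
st()"
```

```text
press frame [-1.9 -0.5 59.1] yaw err deg 0.05 down [-0.001 -0.    -1.   ] F [-0.  -0.2 -3.3] open 49.9 t 25.6667
```

>>> step_arm([
  [0.003, 0.0005, 0.001, 0, 0, 0, 0.04],
  [0.002, 0, 0, 0, 0, 0, 0.04],
  [0, 0, 0, 0, 0, 0, 0.04],
  [0, 0, 0, 0, 0, 0, 0.04],
])

```text
t: 26.0
tool_pos: [0.5384, 0.2137, 0.0546]
orientation: [0.21, 1.561, -0.21]
ft_force: [0.3, 0.4, -2.8]
opening: 0.541
```

```bash
python3 -c "
from h import *
st()"
```

```text
press frame [-0.5  0.2 54.6] yaw err deg 0.05 down [-0. -0. -1.] F [ 0.3  0.4 -2.8] open 49.6 t 26.0
```

>>> step_arm([
  [0, 0, 0, 0, 0, 0, 0.068],
  [0, 0, 0, 0, 0, 0, 0.068],
  [0, 0, 0, 0, 0, 0, 0.068],
  [-0.015, 0, 0, 0, 0, 0, 0.068],
  [-0.03, 0, 0, 0, 0, 0, 0.068],
])

```text
t: 26.42
tool_pos: [0.5358, 0.2126, 0.0972]
orientation: [0.208, 1.566, -0.213]
ft_force: [0.8, -0.3, -0.3]
opening: 0.74
```

>>> step_arm([
  [-0.039, 0, 0, 0, 0, 0, 0.068],
  [-0.039, 0, 0, 0, 0, 0, 0.0],
  [0, -0.04, 0, 0, 0, 0, 0.0],
  [0, -0.04, 0, 0, 0, 0, 0.0],
  [0, -0.04, 0, 0, 0, 0, 0.0],
])

```text
t: 26.83
tool_pos: [0.5071, 0.0977, 0.1793]
orientation: [0.209, 1.557, -0.208]
ft_force: [0.4, -1.2, 0.1]
opening: 0.503
```

>>> step_arm([
  [0, -0.04, 0, 0, 0, 0, 0.0],
  [0, -0.04, 0, 0, 0, 0, 0.0],
  [0, -0.04, 0, 0, 0, 0, 0],
  [0, 0, 0, 0, 0, 0, 0],
  [0, 0, 0, 0, 0, 0, 0],
])

```text
t: 27.25
tool_pos: [0.4746, -0.0204, 0.1784]
orientation: [0.214, 1.559, -0.215]
ft_force: [0.6, 0.6, -0.7]
opening: 0.135
```

```bash
python3 - <<'E'
from h import *
st()
T=env.grab_frame("top")
r=T[190:285,125:250].astype(int); m=((r[...,2]>110)&(r[...,1]<70)&(r[...,0]<70)); m[:,45:]=0; ys,xs=np.nonzero(m); print(len(xs),xs.mean()+125,ys.mean()+190)
P=ray("top",np.c_[xs+125,ys+190],.127); rc=cv2.minAreaRect(pf(P)[:,:2].astype(np.float32)); print("red rect",[np.round(v,1) for v in rc])
S=env.grab_frame("side")
cv2.imwrite("pics/q2.png",np.hstack([cv2.resize(T[190:285,125:250],(420,400),interpolation=2),cv2.resize(S[140:240,270:350],(330,400),interpolation=2)]))
for d in env.cut_out("press_plate","top")[:2]:
    ys,xs=np.nonzero(d["mask"]); P=pf(ray("top",np.c_[xs,ys],.072)); r=cv2.minAreaRect(P[:,:2].astype(np.float32)); print(round(d["score"],2),[np.round(v,1) for v in r])
E
```

```text
press frame [ 2.000e-01 -2.425e+02  1.784e+02] yaw err deg -0.28 down [ 0.001 -0.001 -1.   ] F [ 0.6  0.6 -0.7] open 12.4 t 27.25
191 142.71204188481676 243.0157068062827
red rect [array([-49.4, 118.3]), array([25.1, 39.5]), np.float64(81.1)]
0.87 [array([-0.4, -0.6]), array([53.5, 91.6]), np.float64(89.4)]
```

View pics/q2.png

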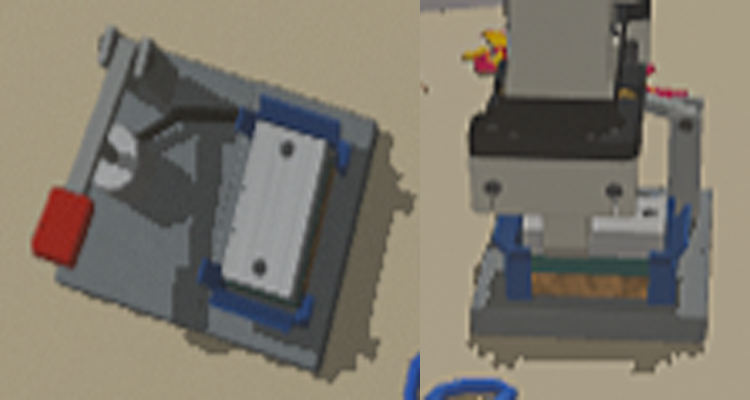

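>>> step_arm([
  [0, 0.0398, -0.0056, 0, 0, 0, 0],
  [0, 0.0398, -0.0056, 0, 0, 0, 0],
  [0, 0.0398, -0.0056, 0, 0, 0, 0],
  [0, 0.0398, -0.0056, 0, 0, 0, 0],
  [0, 0.0398, -0.0056, 0, 0, 0, 0],
])

```text
t: 27.82
tool_pos: [0.5002, 0.1858, 0.1779]
orientation: [0.209, 1.561, -0.207]
ft_force: [1.3, -1.2, -0.2]
opening: 0.007
```

>>> step_arm([
  [0, 0.0398, -0.0056, 0, 0, 0, 0],
  [0, 0.0398, -0.0056, 0, 0, 0, 0],
  [0, 0.0398, -0.0056, 0, 0, 0, 0],
  [0, 0.0398, -0.0056, 0, 0, 0, 0],
  [0, 0, 0, 0, 0, 0, 0],
])

```text
t: 28.23
tool_pos: [0.5178, 0.3545, 0.1778]
orientation: [0.206, 1.563, -0.194]
ft_force: [-0.1, 1.9, 0.8]
opening: 0.002
```

>>> step_arm([
  [0.015, 0, 0, 0, 0, 0, 0],
  [0.015, 0, 0, 0, 0, 0, 0],
  [0, 0, 0, 0, 0, 0, 0],
  [0, 0, 0, 0, 0, 0, 0],
])

```text
t: 28.57
tool_pos: [0.5196, 0.3421, 0.1467]
orientation: [0.208, 1.563, -0.209]
ft_force: [0.1, -1.5, 0.1]
opening: 0.005
```

```bash
python3 -c "
from h import *
st()"
```

```text
press frame [-52.7 118.9 146.7] yaw err deg 0.18 down [-0.002 -0.001 -1.   ] F [ 0.1 -1.5  0.1] open 0.4 t 28.5667
```

>>> step_arm([
  [0.012, -0.0025, 0.002, 0, 0, 0, 0],
  [0.012, 0, 0, 0, 0, 0, 0],
  [0.012, 0, 0, 0, 0, 0, 0],
  [0.012, 0, 0, 0, 0, 0, 0],
  [0.012, 0, 0, 0, 0, 0, 0],
])

```text
t: 28.98
tool_pos: [0.5216, 0.3388, 0.0868]
orientation: [0.21, 1.561, -0.21]
ft_force: [-1.4, 0.4, 6.9]
opening: 0.006
```

>>> step_arm([
  [0.008, 0, 0, 0, 0, 0, 0],
  [0.005, 0, 0, 0, 0, 0, 0],
  [0, 0, 0, 0, 0, 0, 0],
  [0, 0, 0, 0, 0, 0, 0],
])

```text
t: 29.32
tool_pos: [0.5225, 0.3385, 0.0743]
orientation: [0.211, 1.56, -0.21]
ft_force: [-0.6, 0.2, 7.0]
opening: 0.003
```

```bash
python3 -c "
from h import *
st()"
```

```text
press frame [-48.9 116.3  74.3] yaw err deg 0.06 down [ 0.  0. -1.] F [-0.6  0.2  7. ] open 0.3 t 29.3167
```

>>> step_arm([
  [0.003, 0, 0, 0, 0, 0, 0],
  [0.002, 0, 0, 0, 0, 0, 0],
  [0, 0, 0, 0, 0, 0, 0],
])

```text
t: 29.57
tool_pos: [0.5232, 0.3384, 0.0705]
orientation: [0.211, 1.559, -0.21]
ft_force: [-3.2, -2.0, 12.1]
opening: 0.004
```

>>> step_arm([
  [0.001, 0, 0, 0, 0, 0, 0],
  [0.001, 0, 0, 0, 0, 0, 0],
  [0, 0, 0, 0, 0, 0, 0],
])

```text
t: 29.82
tool_pos: [0.5233, 0.3385, 0.0699]
orientation: [0.211, 1.559, -0.21]
ft_force: [-5.0, -3.1, 21.1]
opening: 0.004
```

>>> step_arm([
  [-0.015, 0, 0, 0, 0, 0, 0],
  [-0.02, 0, 0, 0, 0, 0, 0],
  [-0.02, 0, 0, 0, 0, 0, 0],
  [-0.02, 0, 0, 0, 0, 0, 0],
  [0, 0, 0, 0, 0, 0, 0],
])

```text
t: 30.23
tool_pos: [0.5249, 0.3392, 0.1461]
orientation: [0.214, 1.555, -0.208]
ft_force: [-0.3, -0.4, 0.8]
opening: 0.004
```

>>> step_arm([
  [0, 0, 0, 0, 0, 0, 0],
  [0, 0, 0, 0, 0, 0, 0],
  [0, 0, 0, 0, 0, 0, 0],
])

```text
t: 30.48
tool_pos: [0.5214, 0.3373, 0.1408]
orientation: [0.209, 1.563, -0.212]
ft_force: [1.0, -0.9, 0.4]
opening: 0.003
```

>>> step_arm([
  [0.015, 0, 0, 0, 0, 0, 0],
  [0.015, 0, 0, 0, 0, 0, 0],
  [0.015, 0, 0, 0, 0, 0, 0],
  [0.015, 0, 0, 0, 0, 0, 0],
  [0.01, 0, 0, 0, 0, 0, 0],
])

```text
t: 30.9
tool_pos: [0.5223, 0.3385, 0.0712]
orientation: [0.21, 1.561, -0.21]
ft_force: [1.5, -0.5, 8.9]
opening: 0.006
```

>>> step_arm([
  [0.003, 0, 0, 0, 0, 0, 0],
  [0, 0, 0, 0, 0, 0, 0],
  [0, 0, 0, 0, 0, 0, 0],
])

```text
t: 31.15
tool_pos: [0.5226, 0.3385, 0.0704]
orientation: [0.21, 1.56, -0.21]
ft_force: [-2.3, -1.5, 12.0]
opening: 0.002
```

```bash
python3 -c "
from h import *
st()"
```

```text
press frame [-48.8 116.3  70.4] yaw err deg 0.06 down [ 0.  0. -1.] F [-2.3 -1.5 12. ] open 0.2 t 31.15
```

Strokes reach the stop (z ≈ 70 mm). Repeating, slow enough to count, for two more plus a spare.

>>> step_arm([
  [-0.015, 0, 0, 0, 0, 0, 0],
  [-0.02, 0, 0, 0, 0, 0, 0],
  [-0.02, 0, 0, 0, 0, 0, 0],
  [-0.018, 0, 0, 0, 0, 0, 0],
  [0, 0, 0, 0, 0, 0, 0],
])

```text
t: 31.57
tool_pos: [0.5241, 0.3393, 0.1455]
orientation: [0.213, 1.557, -0.208]
ft_force: [0.2, -0.1, 0.4]
opening: 0.008
```

>>> step_arm([
  [0, 0, 0, 0, 0, 0, 0],
  [0, 0, 0, 0, 0, 0, 0],
  [0, 0, 0, 0, 0, 0, 0],
])

```text
t: 31.82
tool_pos: [0.5212, 0.3374, 0.1407]
orientation: [0.209, 1.563, -0.212]
ft_force: [-0.0, -0.3, 0.2]
opening: 0.003
```

>>> step_arm([
  [0.015, 0, 0, 0, 0, 0, 0],
  [0.015, 0, 0, 0, 0, 0, 0],
  [0.015, 0, 0, 0, 0, 0, 0],
  [0.015, 0, 0, 0, 0, 0, 0],
  [0.01, 0, 0, 0, 0, 0, 0],
])

```text
t: 32.23
tool_pos: [0.5222, 0.3385, 0.0712]
orientation: [0.21, 1.561, -0.21]
ft_force: [0.4, -0.4, 9.9]
opening: 0.004
```

>>> step_arm([
  [0.003, 0, 0, 0, 0, 0, 0],
  [0, 0, 0, 0, 0, 0, 0],
  [0, 0, 0, 0, 0, 0, 0],
])

```text
t: 32.48
tool_pos: [0.5226, 0.3385, 0.0704]
orientation: [0.21, 1.56, -0.21]
ft_force: [-2.2, -0.9, 12.8]
opening: 0.005
```

>>> step_arm([
  [-0.015, 0, 0, 0, 0, 0, 0],
  [-0.02, 0, 0, 0, 0, 0, 0],
  [-0.02, 0, 0, 0, 0, 0, 0],
  [-0.018, 0, 0, 0, 0, 0, 0],
  [0, 0, 0, 0, 0, 0, 0],
])

```text
t: 32.9
tool_pos: [0.5241, 0.3393, 0.1455]
orientation: [0.213, 1.557, -0.208]
ft_force: [0.7, 0.3, 0.5]
opening: 0.008
```

>>> step_arm([
  [0, 0, 0, 0, 0, 0, 0],
  [0, 0, 0, 0, 0, 0, 0],
  [0, 0, 0, 0, 0, 0, 0],
])

```text
t: 33.15
tool_pos: [0.5212, 0.3374, 0.1407]
orientation: [0.209, 1.563, -0.212]
ft_force: [0.1, -1.1, -0.7]
opening: 0.007
```

>>> step_arm([
  [0.015, 0, 0, 0, 0, 0, 0],
  [0.015, 0, 0, 0, 0, 0, 0],
  [0.015, 0, 0, 0, 0, 0, 0],
  [0.015, 0, 0, 0, 0, 0, 0],
  [0.01, 0, 0, 0, 0, 0, 0],
])

```text
t: 33.57
tool_pos: [0.5222, 0.3385, 0.0713]
orientation: [0.21, 1.561, -0.21]
ft_force: [1.3, -0.7, 9.5]
opening: 0.003
```

>>> step_arm([
  [0.003, 0, 0, 0, 0, 0, 0],
  [0, 0, 0, 0, 0, 0, 0],
  [0, 0, 0, 0, 0, 0, 0],
])

```text
t: 33.82
tool_pos: [0.5226, 0.3385, 0.0704]
orientation: [0.21, 1.56, -0.21]
ft_force: [-3.0, -1.8, 12.7]
opening: 0.004
```

>>> step_arm([
  [-0.015, 0, 0, 0, 0, 0, 0],
  [-0.02, 0, 0, 0, 0, 0, 0],
  [-0.03, 0, 0, 0, 0, 0, 0],
  [-0.03, 0, 0, 0, 0, 0, 0],
  [-0.03, 0, 0, 0, 0, 0, 0],
])

```text
t: 34.23
tool_pos: [0.5214, 0.3375, 0.1942]
orientation: [0.209, 1.563, -0.212]
ft_force: [0.1, 0.7, 0.0]
opening: 0.002
```

>>> step_arm([
  [0, -0.04, 0, 0, 0, 0, 0],
  [0, -0.04, 0, 0, 0, 0, 0],
  [0, -0.04, 0, 0, 0, 0, 0],
  [0, -0.04, 0, 0, 0, 0, 0],
  [0, -0.04, 0, 0, 0, 0, 0],
])

```text
t: 34.65
tool_pos: [0.4678, 0.1433, 0.1934]
orientation: [0.209, 1.563, -0.211]
ft_force: [1.2, -0.4, 0.6]
opening: 0.005
```

>>> step_arm([
  [0, -0.04, 0, 0, 0, 0, 0],
  [0, -0.04, 0, 0, 0, 0, 0],
  [0, -0.04, 0, 0, 0, 0, 0],
  [0, 0, 0, 0, 0, 0, 0],
  [0, 0, 0, 0, 0, 0, 0],
])

```text
t: 35.07
tool_pos: [0.4364, 0.0271, 0.1938]
orientation: [0.214, 1.562, -0.215]
ft_force: [0.3, 1.2, -1.0]
opening: 0.006
```

```bash
python3 - <<'E'
from h import *
st()
T=env.grab_frame("top"); cv2.imwrite("pics/end.png",T)
o=cv2.imread("pics/top0.png")
r=T[190:285,125:250].astype(int); m=((r[...,2]>110)&(r[...,1]<70)&(r[...,0]<70)); m[:,45:]=0; ys,xs=np.nonzero(m); print("red",len(xs),xs.mean()+125,ys.mean()+190)
for d in env.cut_out("press_plate","top")[:2]:
    ys,xs=np.nonzero(d["mask"]); P=pf(ray("top",np.c_[xs,ys],.072)); q=cv2.minAreaRect(P[:,:2].astype(np.float32)); print(round(d["score"],2),[np.round(v,1) for v in q])
for l in["brush_cup","petal_jar","phone","scissors"]: print(l,[np.round(d["extent"]).tolist() for d in env.spot_in(l,"top")[:1]])
E
```

```text
press frame [ -49.3 -206.8  193.8] yaw err deg -0.26 down [-0.002 -0.001 -1.   ] F [ 0.3  1.2 -1. ] open 0.5 t 35.0667
red 192 142.75520833333334 242.93229166666666
0.64 [array([ 1.3, -1.7]), array([95.5, 55. ]), np.float64(0.6)]
0.62 [array([-4.8, 47.7]), array([211.3, 145.1]), np.float64(88.7)]
brush_cup [[309.0, 193.0, 335.0, 229.0]]
petal_jar [[383.0, 304.0, 411.0, 336.0]]
phone [[445.0, 149.0, 473.0, 215.0]]
scissors []
```

```bash
python3 - <<'E'
from h import *
a=cv2.imread("pics/top0.png")[265:350,235:285].astype(int);b=env.grab_frame("top")[265:350,235:285].astype(int)
blue=lambda r:np.argwhere((r[...,0]-r[...,2])>50)
print(len(blue(a)),blue(a).mean(0),len(blue(b)),blue(b).mean(0) if len(blue(b)) else None)
print(env.hand_in())
E
```

```text
432 [21.44675926 26.0787037 ] 0 None
the job is handed in; nothing more can be done
None
```

I loaded the press in order: cork, then the flower tile face up, then the aluminium plate, each set down between the blue guides. I then gave the lever four strokes, one more than asked, and moved the hand clear. The job was handed in at about 35 s.

- **Stack:** After its own placement, each layer measured within about 2 mm of the bed centre and within 1° of square. A rougher re-measurement of the plate after pumping put its centre about 2 mm off.
- **Lever:** Every stroke reached the hard stop, with the fingertips at about 70 mm height and 12–21 N of push. Between strokes the hand rose clear of the pad. At the end the red pad was back at its rest position in the picture, within 0.1 px.
- **Other things on the table:** The cup, jar and phone are where they started, within about 2 px. The scissors could not be checked at the end, because the arm hid them from the top camera and both the network and my colour check found nothing. No move went near them at low height.
- **Disagreement:** The side camera put the held layers up to about 3 mm further along the bed than the top camera did. I set the plate mainly by the top view.

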